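# Stand the toppled desk carousel back up and return its markers

### The arm

A 6-joint arm with a two-finger parallel gripper is mounted at the origin on the work surface. World frame = base frame: x ahead of the robot, y to its left, z up, the work surface at z = 0. Lengths are in mm, angles in rad, forces in N, time in s.
With the tool pointing down it reaches from about 325 to 850 mm from the base axis. Payload 4.4 kg.
Tool frame: the origin (TCP) lies midway between the tips of the shut fingers; the grasp point (between the pads) lies 19 mm behind it; z points along the fingers, y is the direction in which the jaws open and shut (so a half turn about z gives the same grasp; the last joint's range is limited). The gripper opens to 94 mm and grips with 3 to 60 N. Pads are 16 mm wide; open, the fingers measure 119 mm over their backs; the gripper's body (75 mm by 177 mm) begins 78 mm behind the grasp point.
Start: joints at [0.987, 0.207, 1.542, -0, 1.393, -0.15], TCP at [241.694, 521.738, 205.447] pointing down, gripper open.
Joint ranges: [-2.73, 2.73], [-0.86, 2.22], [0.23, 2.46], [-1.11, 4.25], [0.08, 2.63], [-2.82, 2.82]. Speed limits (rad/s): [2.79, 2.79, 3.14, 3.14, 3.14, 3.14].

### API

Orientations are given as a rotation vector (axis times angle).
In Python, from rig import manip gives the robot as it stands.
- The arm moves only by the tool send_rows, never from a script. Its argument "moves" is a list of rows, each a list of 7 numbers: the shift along the tool's x, y, z in cm, then the turn, a rotation vector about the tool's x, y, z in degrees, then the opening, from 0 (shut) to 1 (fully open). In form: [[dx, dy, dz, wx, wy, wz, jaw], ...]. A call has 1 to 12 rows; each row shifts and turns the commanded pose from where the row before left it, along the tool's axes as they then stand; what a row does not reach is not made up. A row lasts 1/10 s, in which the tool goes at most 50 mm and 8.59 degrees, less where a joint would pass 70% of its speed; a pose out of reach is approached as far as the arm can. A call is refused whole if a number of a shift passes 5 or a number of a turn 8.59, either way. A call with a gripper value outside its range is refused whole. The fingers move at their own pace and stop on an object; "newtons" is the grip in N (left out, the last holds). Time passes only in rows, so rows that do not move let the fingers close. It gives the time, the measured TCP pose, the force and the opening at its end, in the units of the state.
- manip.get_obs(): the state, without advancing time (a new reading comes with each control period).
- manip.read_camera(name): name is "side" or "top"; returns a dict with "color" (480x640x3 uint8, red, green, blue), "depth" (480x640 float32, mm along the optical axis (not along the pixel's ray), 0 where there is no reading), "intrinsics" (3x3 intrinsics, pixels), "distortion" ([k1, k2, p1, p2, k3] as OpenCV has them; the pictures are not rectified), "cam_to_world" (4x4, takes a point from camera to world coordinates). Camera axes: x right, y up, looking along -z (the intrinsics and any distortion apply to the point x, -y, -z); pixel columns grow to the right and rows downward; lengths in mm; the calibration is good to about 2 mm. A picture is of the moment at which its call begins.
- manip.job_done(): hands the job in, once; it reports no verdict.
Trained networks look in the newest picture that a camera, given by its name, has taken for a name from the list of things; names that differ only in an ending like _2 or _b are one class to them, and where a whole thing is asked for, a point or a joint stands for the part that bears it (a point fixed in the world has none). Each returns a list of dicts, best first, with "score" (0 to 1); they miss things now and then, are a little off and sometimes report something else, mostly with a low value. They report only what shows in the picture. A call takes as long as a camera call. They do not tell look-alikes from the thing itself.
- manip.look_for(camera, thing): "position" ([column, row] in pixels, amid what is visible of it).
- manip.silhouettes(camera, thing): "region" (480x640 bool, what is visible of it) and "position" ([column, row] in pixels, amid what is visible of it).
- manip.landmark_of(camera, thing): "position" ([column, row] in pixels: a listed point, or the origin of a listed thing).
The state is a dict: "time": time; "joints": joint angles; "joint_vel": joint speeds; "tau": joint torques, N m; "tcp_pos": TCP position; "tcp_rot": TCP orientation; "contact_force": force on the tool from outside, world axes, zero at the start; "torque": the same for the moment, N m; "grip_width": finger opening in mm.
Only numpy, scipy, OpenCV 4.12 (cv2) and the standard library are available. Lean on these libraries where they do the work, as an engineer would, in place of code of your own. Each camera call takes 0.05 s, during which the arm holds its last target.

### The job

The desk carousel has been knocked onto its side on the kitchen island: tip it back up onto its round base, easing it down at the end rather than letting it drop. Then stand the clipped bundle of markers back in its large bay, caps up and right down on the bay floor. Leave the roll of tape, the bowl and the acrylic block where they are.

Things in the scene. Friction and masses are not known exactly. Their poses are not given: they have to be found in the camera images.
- carousel: Sage-green plastic desk carousel, about 0.45 kg: open-topped hexagonal drum, 110 mm across its flats, 63 mm sides, 3 mm walls, on a white ribbed round knob base (100 mm dia, 18 mm high). Origin: centre of the base's underside; +z: along the axis to the open mouth (rim at z = 110 mm). Flats face +x and -x. Starts lying on its -x flat, axis level, mouth towards the robot's right, give or take 40 degrees.
- rim (a point): Middle of the mouth edge of the carousel's +x wall, mid-thickness (x = 53.5, y = 0, z = 110 mm in its frame; same axes). That wall lies level on top at the start, with the large bay open below it; tipping the carousel up swings it up and over, away from the mouth side. It balances at about 43 degrees of tip and beyond that falls onto its base by itself.
- pivot (a point): Edge of the carousel's drum nearest the counter, at the base end (x = -55, y = 0, z = 18 mm in its frame; same axes). Tipping up turns about this edge for the first 15 degrees, then about the edge of the round base (x = -50, z = 0 mm).
- bay (a point): Centre of the floor of the carousel's large bay (x = 23, y = 0, z = 22 mm in its frame; same axes). The large bay fills the +x side: 58 mm along x, from a 3 mm cross wall at x = -8 mm to the +x wall, and about 90 mm wide along y. Behind the cross wall are two small empty bays.
- carousel_base (a joint): Angle of the knob base about the drum's axis (rad); it spins under the drum against a little friction, and its angle does not matter.
- markers: Bundle of seven capped markers (each 13 mm diameter, 140 mm long, white barrels, coloured caps) held by a steel spring clip round the barrels, standing caps up on the counter. 39 mm across (35 mm across its flats, along its y axis), clip about 42 mm across at 42 to 58 mm height, 0.13 kg. Origin: centre of the lower ends; z points up to the caps.
- tape: Roll of brown packing tape lying flat, 100 mm outer diameter, 76 mm hole, 48 mm high. Origin: centre of its underside. Bystander.
- bowl: White ceramic bowl, 136 mm across the rim, 58 mm high. Origin: centre of its underside. Bystander.
- acrylic: Clear acrylic block, 80 mm (x) by 60 mm (y) by 25 mm high. Origin: centre of its underside. Bystander.
Mind the look-alikes: they are no part of the job. There is more than one size of the markers; the one meant has the size given above.

How it is judged:
By the outcome, as a careful person would: the job done as asked, in the order asked, and still so for the second after the job is handed in, with the robot touching nothing.
It also fails if it takes over 69 s, if anything falls off the work surface, if the arm or the gripper's body presses on something with over 40 N, if the wrist force passes 120 N, or if a joint passes its speed limit or range.

## Working session

There is one attempt and no reset: what is moved stays moved. The work goes in short steps, Python scripts to look and compute and a tool call to move; the robot and the scene stay as the last step left them, time stands still between calls to the robot, and variables do not carry over. Pictures are saved under pics/ and viewed, and the job is handed in when it is done.

Besides the shell and the picture viewer there is one more tool, called as name([rows], argument=value, ...), one row to a line, values as JSON. send_rows: Moves the arm, as the interface text tells. Its arguments: {"type":"object","properties":{"moves":{"type":"array","items":{"type":"array","items":{"type":"number"}}},"newtons":{"type":"number"}},"required":["moves"]}

```bash
ls; mkdir -p pics; cat > h.py <<'E'
import numpy as np, cv2
from rig import manip
from scipy.spatial.transform import Rotation as R
def cam(name, save=None):
    c=manip.read_camera(name)
    if save: cv2.imwrite('pics/'+save, c['color'][:,:,::-1])
    return c
def ray(c,px):
    K=np.array(c['intrinsics']);d=np.array(c['distortion'])
    u=cv2.undistortPoints(np.array(px,float).reshape(-1,1,2),K,d).reshape(-1,2)
    return u
def pts(c,px,depth=None):
    px=np.array(px,float).reshape(-1,2)
    u=ray(c,px)
    if depth is None: depth=np.array([c['depth'][int(round(r)),int(round(q))] for q,r in px])
    P=np.c_[u[:,0]*depth,-u[:,1]*depth,-depth*np.ones(len(u))]
    T=np.array(c['cam_to_world']); return P@T[:3,:3].T+T[:3,3]
def plane(c,px,z):
    u=ray(c,px); T=np.array(c['cam_to_world'])
    d=np.c_[u[:,0],-u[:,1],-np.ones(len(u))]@T[:3,:3].T; o=T[:3,3]
    return o+d*((z-o[2])/d[:,2])[:,None]
def cloud(c,mask=None):
    m=c['depth']>0
    if mask is not None: m&=mask
    r,q=np.nonzero(m); return pts(c,np.c_[q,r],c['depth'][r,q]), np.c_[q,r]
def proj(c,P):
    T=np.linalg.inv(np.array(c['cam_to_world'])); p=np.atleast_2d(P)@T[:3,:3].T+T[:3,3]
    p=p*[1,-1,-1]
    return cv2.projectPoints(p,np.zeros(3),np.zeros(3),np.array(c['intrinsics']),np.array(c['distortion']))[0].reshape(-1,2)
E
python3 - <<'E'
from h import *
o=manip.get_obs(); print(o)
np.set_printoptions(precision=1,suppress=True)
for n in('top','side'):
    c=cam(n,n+'0.png'); print(n,np.array(c['cam_to_world']))
    for t in('carousel','markers','tape','bowl','acrylic'):
        for d in manip.look_for(n,t): print(t,d, pts(c,[d['position']]))
    for t in('rim','pivot','bay','carousel','markers'):
        for d in manip.landmark_of(n,t): print('lm',t,d)
E
```

```text
pics
{'time': 0.0, 'joints': array([ 9.86520577e-01,  2.07385793e-01,  1.54292521e+00,  1.51229715e-05,
        1.39346548e+00, -1.50487411e-01]), 'joint_vel': array([ 0.00029732,  0.00031798, -0.0014957 ,  0.00095712, -0.00020133,
        0.00184334]), 'tau': array([ 3.76377438e-04, -3.70889103e+01, -2.81414115e+01,  6.98532793e-02,
        3.63630883e-02, -1.69156506e-04]), 'tcp_pos': array([241.24100371, 521.08310656, 204.32384483]), 'tcp_rot': array([-0.67589519, -3.06720474,  0.00319224]), 'contact_force': array([-0.20903839,  0.47835953,  0.32062411]), 'torque': array([ 0.02530968, -0.0162469 ,  0.0332119 ]), 'grip_width': 94.1367393283548}
top [[  0.    1.   -0.1 421.6]
 [ -1.    0.   -0.  -47.8]
 [ -0.    0.1   1.  994.5]
 [  0.    0.    0.    1. ]]
carousel {'position': [338.9, 235.3], 'score': 0.69} [[560.9 -85.8 110.3]]
markers {'position': [462.9, 297.0], 'score': 0.96} [[ 438.7 -339.7   95.9]]
markers {'position': [484.0, 327.8], 'score': 0.86} [[ 376.6 -385.3   83.5]]
markers {'position': [516.6, 289.2], 'score': 0.71} [[ 453.4 -426.9  150.1]]
tape {'position': [468.1, 
[... 974 characters left out ...]
.84} [[ 432.  -363.9  105.2]]
markers {'position': [380.4, 396.0], 'score': 0.69} [[ 361.6 -404.5   75.2]]
tape {'position': [445.8, 317.3], 'score': 0.64} [[ 649.8 -336.8    1.9]]
bowl {'position': [220.3, 187.6], 'score': 0.91} [[552.4 389.7  21.7]]
acrylic {'position': [258.9, 178.3], 'score': 0.72} [[660.1 348.6  26.5]]
lm rim {'position': [357.6, 250.2], 'score': 0.87}
lm pivot {'position': [324.2, 268.0], 'score': 0.75}
lm bay {'position': [325.4, 243.0], 'score': 0.69}
lm carousel {'position': [316.2, 247.8], 'score': 0.82}
lm markers {'position': [378.0, 411.2], 'score': 0.9}
lm markers {'position': [430.0, 402.0], 'score': 0.77}
lm markers {'position': [386.1, 376.3], 'score': 0.57}
```

View pics/top0.png

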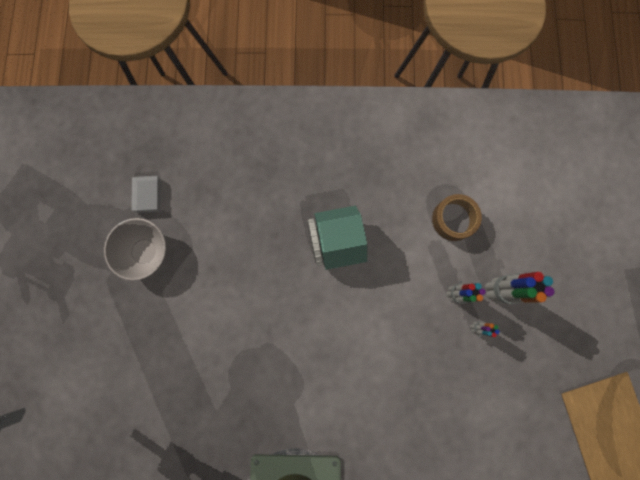

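View pics/side0.png

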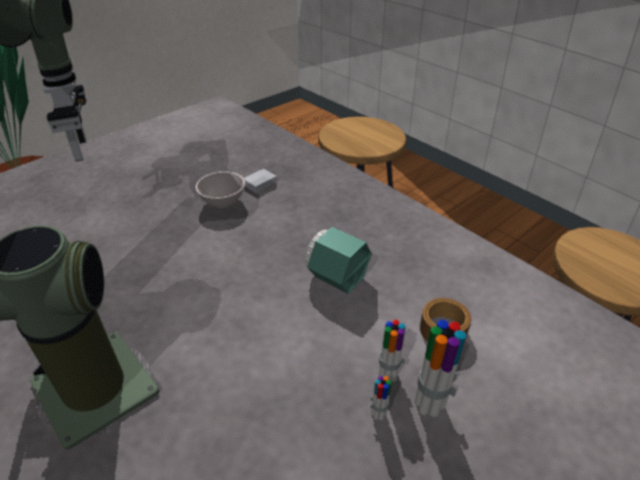

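```bash
python3 - <<'E'
from h import *
np.set_printoptions(precision=1,suppress=True)
import pickle
D={}
for n in('top','side'):
    c=cam(n); D[n]=c
    P,px=cloud(c)
    g={tuple(k):p for k,p in zip(px,P)}
    s=manip.silhouettes(n,'carousel')[0]['region']; Q,_=cloud(c,s); t=Q[(Q[:,2]>104)&(Q[:,2]<116)]
    print(n,'car top',len(t),t.mean(0)); r=cv2.minAreaRect(t[:,:2].astype(np.float32)); print(r); print(cv2.boxPoints(r))
    print('car all z',np.percentile(Q[:,2],[1,50,99]))
    for d in manip.silhouettes(n,'markers'):
        Q,_=cloud(c,d['region']); zt=np.percentile(Q[:,2],97); t=Q[Q[:,2]>zt-10]
        (cx,cy),rad=cv2.minEnclosingCircle(t[:,:2].astype(np.float32))
        print('mk',d['position'],len(Q),'ztop',zt,t.mean(0),len(t),cx,cy,rad, cv2.minAreaRect(t[:,:2].astype(np.float32)))
pickle.dump(D,open('d0.pkl','wb'))
c=D['top']['color'][150:380,260:560,::-1]; cv2.imwrite('pics/ctop.png',cv2.resize(c,None,fx=2.6,fy=2.6))
c=D['side']['color'][200:440,280:500,::-1]; cv2.imwrite('pics/cside.png',cv2.resize(c,None,fx=2.5,fy=2.5))
E
```

```text
top car top 1574 [564.6 -89.8 109.5]
((563.18359375, -83.44357299804688), (73.9729995727539, 108.94004821777344), 11.059061050415039)
[[ 516.4  -37.1]
 [ 537.3 -144. ]
 [ 609.9 -129.8]
 [ 589.   -22.9]]
car all z [  2.5 106.  113.1]
mk [483.2, 329.5] 320 ztop 100.91888935083448 [ 373.3 -395.3   98.3] 127 373.556396484375 -395.58441162109375 13.328754425048828 ((372.6015319824219, -395.4554748535156), (23.36117935180664, 24.84649085998535), 47.132957458496094)
mk [519.0, 289.6] 1732 ztop 204.35531481065024 [ 456.5 -444.7  201.9] 623 456.83233642578125 -446.4674072265625 28.110118865966797 ((457.461181640625, -446.2140808105469), (48.95655059814453, 55.619117736816406), 34.87986755371094)
mk [464.5, 296.7] 639 ztop 141.54519669917497 [ 447.5 -349.7  139.1] 272 447.86053466796875 -350.6048889160156 19.622421264648438 ((447.654541015625, -350.40924072265625), (34.594688415527344, 38.69929504394531), 62.876766204833984)
side car top 926 [558.  -92.5 110.9]
((560.09033203125, -86.58080291748047), (71.05590057373047, 108.31069946289062), 11.264176368713379)
[[ 514.7  -40.4]
 [ 535.8 -146.6]
 [ 605.5 -132.8]
 [ 584.4  -26.5]]
car all z [  2.3  80.9 113.7]
mk [389.4, 354.0] 1163 ztop 142.1105911877036 [ 444.2 -353.6  139.9] 284 446.0776062011719 -352.8976135253906 19.063859939575195 ((445.73822021484375, -352.4505615234375), (37.77220153808594, 32.61957931518555), 33.95069885253906)
mk [441.4, 366.7] 3124 ztop 205.57206088147225 [ 451.6 -449.7  203.4] 721 453.7531433105469 -448.7067565917969 27.863725662231445 ((453.0955505371094, -448.5009460449219), (55.514984130859375, 48.74574279785156), 63.77523422241211)
mk [380.4, 397.8] 647 ztop 102.09995171473312 [ 368.3 -399.7   99.4] 171 369.2837219238281 -398.9118347167969 13.50587272644043 ((369.3000793457031, -399.5355529785156), (25.719945907592773, 23.043453216552734), 72.92176055908203)
```

View pics/ctop.png

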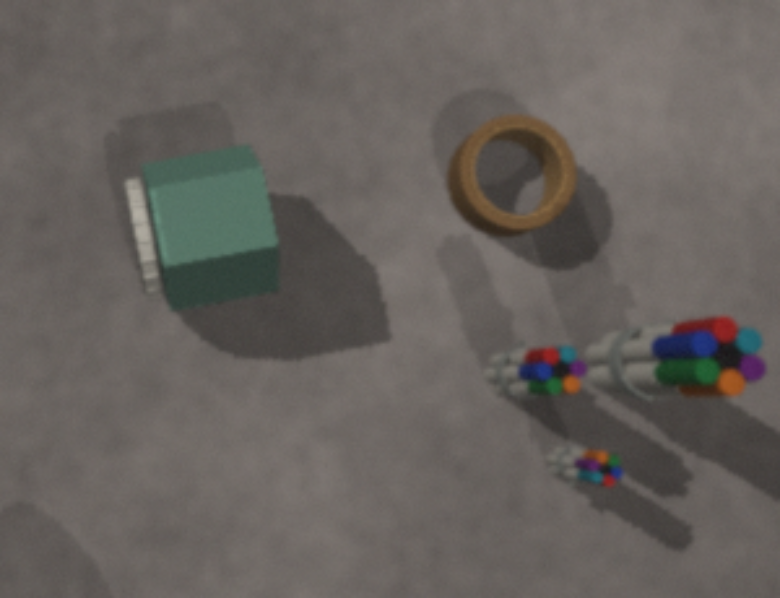

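View pics/cside.png

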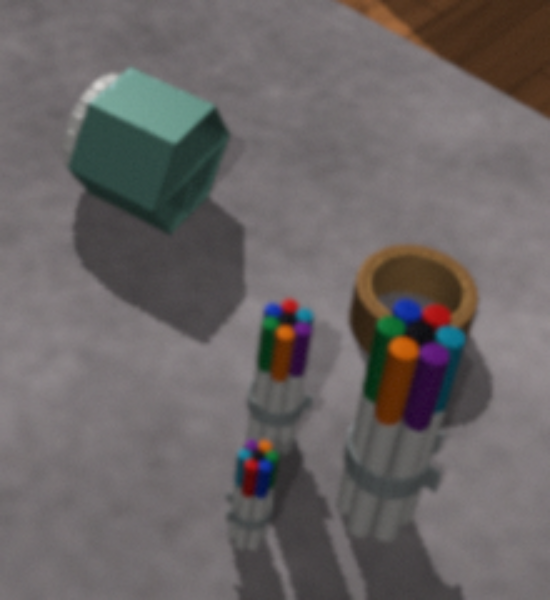

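```bash
python3 - <<'E'
from h import *
import pickle
np.set_printoptions(precision=1,suppress=True)
D=pickle.load(open('d0.pkl','rb'))
for n in('top','side'):
    c=D[n]; P,px=cloud(c)
    m=(abs(P[:,0]-560)<100)&(abs(P[:,1]+85)<110)&(P[:,2]>60)
    Q=P[m]
    ctr=np.array([563,-85]); 
    for ang in(8,11,14):
        a=np.array([np.sin(np.radians(ang)),-np.cos(np.radians(ang))]); b=np.array([-a[1],a[0]])
        s=(Q[:,:2]-ctr)@a; t=(Q[:,:2]-ctr)@b
        # transverse profile of height
        print(n,ang,[ (k,round(float(np.median(Q[(t>k-3)&(t<k+3)&(abs(s)<30),2])),1)) for k in range(-48,50,6) if ((t>k-3)&(t<k+3)&(abs(s)<30)).sum()>5])
        print('  axial',[(k,round(float(np.median(Q[(s>k-2)&(s<k+2)&(abs(t)<25),2])),1),int(((s>k-2)&(s<k+2)&(abs(t)<25)).sum())) for k in range(-64,66,4) if ((s>k-2)&(s<k+2)&(abs(t)<25)).sum()>2])
        # yaw estimate: mouth edge s as function of t
    for k in range(-30,31,10):
        a=np.array([np.sin(np.radians(11)),-np.cos(np.radians(11))]); b=np.array([-a[1],a[0]]); s=(Q[:,:2]-ctr)@a; t=(Q[:,:2]-ctr)@b
        mm=(abs(t-k)<4)&(Q[:,2]>104); print('  ends',k,s[mm].min(),s[mm].max())
c=D['top']; print(plane(c,[[360.6,229.3]],108.5),plane(D['side'],[[357.6,250.2]],108.5))
print('carousel origin',plane(c,[[311.4,237]],55),plane(D['side'],[[316.2,247.8]],55))
E
```

```text
top 8 [(-48, 78.8), (-42, 89.2), (-36, 99.9), (-30, 109.0), (-24, 109.8), (-18, 110.3), (-12, 110.0), (-6, 109.9), (0, 109.9), (6, 109.7), (12, 109.6), (18, 110.0), (24, 110.0), (30, 110.1), (36, 106.1), (42, 95.5), (48, 84.5)]
  axial [(-56, 99.9, 38), (-52, 102.8, 47), (-48, 103.4, 46), (-44, 102.7, 40), (-40, 85.0, 52), (-36, 110.3, 48), (-32, 110.4, 47), (-28, 110.2, 47), (-24, 109.7, 47), (-20, 110.3, 48), (-16, 109.7, 47), (-12, 110.0, 47), (-8, 109.7, 47), (-4, 109.8, 47), (0, 109.8, 47), (4, 109.5, 49), (8, 110.0, 48), (12, 109.7, 46), (16, 110.0, 48), (20, 109.8, 45), (24, 110.2, 50), (28, 110.2, 49), (32, 109.7, 44), (36, 110.0, 52), (40, 109.9, 45), (44, 110.1, 48), (48, 109.7, 49), (52, 109.8, 33)]
top 11 [(-48, 78.9), (-42, 89.2), (-36, 99.5), (-30, 109.0), (-24, 109.8), (-18, 110.0), (-12, 109.8), (-6, 109.9), (0, 110.1), (6, 109.3), (12, 109.7), (18, 110.1), (24, 109.6), (30, 110.1), (36, 105.7), (42, 95.3), (48, 84.2)]
  axial [(-56, 99.8, 39), (-52, 103.0, 48), (-48, 103.1, 47), (-44, 103.0, 39), (-40, 84.9, 56), (-36, 110.3, 47), (-32, 110.4, 46), (-28, 110.3, 48), 
[... 3211 characters left out ...]
 24), (-4, 111.0, 28), (0, 111.9, 24), (4, 111.8, 25), (8, 111.7, 30), (12, 111.8, 25), (16, 111.9, 30), (20, 110.8, 27), (24, 111.3, 24), (28, 111.2, 28), (32, 111.9, 29), (36, 111.8, 24), (40, 111.8, 27), (44, 111.7, 30), (48, 111.9, 26), (52, 111.9, 27)]
  ends -30 -38.46852438908954 53.76184942757601
  ends -20 -53.27777990101667 52.93446864523841
  ends -10 -52.74014169581351 52.448836142852464
  ends 0 -55.55321995921722 52.20687864620312
  ends 10 -55.41026273994603 52.44104707770216
  ends 20 -52.66794579027308 53.810383882468635
  ends 30 -39.38836862644702 52.95744242963337
[[ 574.1 -130.3  108.5]] [[ 573.5 -136.5  108.5]]
carousel origin [[565.2 -28.7  55. ]] [[554.1 -23.4  55. ]]
```

send_rows([
  [-2, -1, -1, 5, 0, 0, 1],
  [-2, -1, -1, 5, 0, 0, 1],
  [-2, -1, -1, 5, 0, 0, 1],
  [-2, -1, -1, 5, 0, 0, 1],
])

```text
time: 1.8
tcp_pos: [300.4, 456.6, 251.0]
tcp_rot: [-0.65, -2.95, 0.524]
contact_force: [0.8, -0.1, -0.3]
grip_width: 94.1
```

```bash
cat > log.py <<'E'
from h import *
import json
o=manip.get_obs()
json.dump({k:np.array(v).tolist() for k,v in o.items()},open('log.jsonl','a')); open('log.jsonl','a').write('\n')
np.set_printoptions(precision=3,suppress=True)
print(o['time'],o['joints'],o['tcp_pos'],'\n',R.from_rotvec(o['tcp_rot']).as_matrix(),o['contact_force'],o['grip_width'])
E
python3 log.py
```

```text
1.8 [ 0.885  0.376  1.275 -0.089  1.831 -0.26 ] [300.435 456.562 250.999] 
 [[-0.907  0.395 -0.145]
 [ 0.42   0.852 -0.313]
 [-0.    -0.345 -0.939]] [ 0.754 -0.087 -0.327] 94.10707578910826
```

send_rows([
  [-2, -1, 0, 0, 5, 5, 1],
  [-2, -1, 0, 0, 5, 5, 1],
  [-2, -1, 0, 0, 5, 5, 1],
  [-2, -1, 0, 0, 5, 5, 1],
])

```text
time: 2.2
tcp_pos: [345.8, 380.6, 258.1]
tcp_rot: [-1.142, -2.519, 0.378]
contact_force: [-0.1, -0.4, 0.8]
grip_width: 94.2
```

```bash
python3 log.py
```

```text
2.2 [ 0.568  0.329  1.347  0.15   1.882 -0.136] [345.833 380.639 258.141] 
 [[-0.615  0.669 -0.417]
 [ 0.762  0.64  -0.097]
 [ 0.202 -0.377 -0.904]] [-0.134 -0.361  0.764] 94.17740014361021
```

send_rows([
  [-2, -1, 0, -5, 0, 5, 1],
  [-2, -2, 0, -5, 0, 5, 1],
  [-2, -2, 0, -5, -3, 5, 1],
  [-2, -2, 0, -5, -3, 5, 1],
])

```text
time: 2.6
tcp_pos: [331.5, 275.7, 264.8]
tcp_rot: [-1.76, -2.531, 0.095]
contact_force: [-0.5, -0.4, -0.2]
grip_width: 94.2
```

```bash
python3 log.py
```

```text
2.6 [ 0.475 -0.094  1.738  0.021  1.579  0.119] [331.451 275.737 264.771] 
 [[-0.348  0.934 -0.082]
 [ 0.938  0.347 -0.018]
 [ 0.012 -0.083 -0.997]] [-0.491 -0.417 -0.207] 94.15032718981615
```

send_rows([
  [0, -4, 0, -5, -5, 0, 1],
  [0, -4, 0, -5, -5, 0, 1],
  [0, -4, 0, -5, -5, 0, 1],
  [0, -4, 0, -5, -5, 0, 1],
])

```text
time: 3.0
tcp_pos: [183.2, 219.4, 259.1]
tcp_rot: [1.535, 2.243, 0.043]
contact_force: [0.1, 1.5, 0.4]
grip_width: 94.2
```

```bash
python3 log.py
```

```text
3.0 [ 1.067 -0.483  2.096 -0.424  1.542  0.712] [183.225 219.428 259.085] 
 [[-0.302  0.884  0.356]
 [ 0.897  0.39  -0.207]
 [-0.322  0.257 -0.911]] [0.052 1.496 0.372] 94.15920968606072
```

```bash
cat > kin.py <<'E'
import numpy as np, json
from scipy.spatial.transform import Rotation as R
from scipy.optimize import least_squares
def rz(a): return R.from_rotvec([0,0,a]).as_matrix()
def ry(a): return R.from_rotvec([0,a,0]).as_matrix()
LO=np.array([-2.73,-.86,.23,-1.11,.08,-2.82]);HI=np.array([2.73,2.22,2.46,4.25,2.63,2.82])
C0=None
def fk(q,par):
    d1,a1,y1,L2,a3,L3,L5,a5,c=par
    A=rz(q[0]);B=A@ry(q[1]);Cc=B@ry(q[2]);D=Cc@rz(q[3])@ry(q[4]);E=D@rz(q[5])
    p=A@[a1,y1,d1]+B@[0,0,L2]+Cc@[a3,0,L3]+D@[a5,0,L5]
    return p,E@rz(c)
def data():
    return [json.loads(l) for l in open('log.jsonl')]
if __name__=='__main__':
    S=data()
    S.append(dict(joints=[9.86520577e-01,2.07385793e-01,1.54292521,1.5e-5,1.39346548,-1.50487411e-01],tcp_pos=[241.241,521.083,204.324],tcp_rot=[-0.67589519,-3.06720474,0.00319224]))
    def res(par):
        r=[]
        for s in S:
            p,M=fk(np.array(s['joints']),par)
            r+=list(p-s['tcp_pos']); r+=list(300*(R.from_matrix(M.T@R.from_rotvec(s['tcp_rot']).as_matrix()).as_rotvec()))
        return np.array(r)
    best=None
    for c in(0,np.pi/2,np.pi,-np.pi/2):
        f=least_squares(res,[300,0,0,350,0,350,200,0,c])
        if best is None or f.cost<best.cost: best=f
    np.set_printoptions(precision=2,suppress=True)
    print(best.cost,best.x); print(best.fun.reshape(-1,6))
    json.dump(best.x.tolist(),open('par.json','w'))
E
python3 kin.py
```

```text
1.3610348209677062e-09 [282.7    0.    86.2  455.    94.1  499.6  341.83  -0.    -4.71]
[[ 0.  0. -0. -0.  0. -0.]
 [-0. -0.  0. -0. -0. -0.]
 [-0. -0.  0. -0.  0. -0.]
 [-0.  0. -0. -0.  0. -0.]
 [-0.  0. -0. -0.  0.  0.]]
```

```bash
cat > plan.py <<'E'
from kin import *
par=json.load(open('par.json'))
ang=np.radians(11); A=np.array([np.sin(ang),-np.cos(ang),0]); U=np.array([0,0,1.]); Bv=np.cross(U,A)  # y_c: z x x with x_c=U,z_c=A -> y=z×x=A×U
Yc=np.cross(A,U)
RIM=np.array([574.7,-136.4,108.5]); O=RIM-110*A; O[2]=0  # base underside centre ground
def car(th):
    # returns origin & R (cols x,y,z carousel) at tip th
    x=np.cos(th)*U-np.sin(th)*A; z=np.cos(th)*A+np.sin(th)*U
    t0=np.arctan2(5,18)
    def pos(t,pc,pw):
        x=np.cos(t)*U-np.sin(t)*A; z=np.cos(t)*A+np.sin(t)*U
        return pw-(pc[0]*x+pc[1]*z)
    o=pos(min(th,t0),(-55,18),O+18*A)
    if th>t0:
        zz=np.cos(t0)*A+np.sin(t0)*U; xx=np.cos(t0)*U-np.sin(t0)*A
        e=o-50*xx; o=pos(th,(-50,0),e)
    return o,np.c_[x,Yc,z]
def tool(th,depth=25,psi=0,flip=1,dx=0,dy=0):
    o,M=car(th)
    tz=np.array([0,np.sin(psi),-np.cos(psi)]); ty=np.array([flip,0,0.]); tx=np.cross(ty,tz)
    edge=np.array([53.5+dx,dy,110])
    return o+M@(edge+depth*tz), M@np.c_[tx,ty,tz]
def ik(p,Rm,q0=None,n=60,seed=0):
    rng=np.random.default_rng(seed); best=None
    def res(q):
        pp,M=fk(q,par); return np.r_[(pp-p)/100,R.from_matrix(M.T@Rm).as_rotvec()]
    sols=[]
    inits=[q0] if q0 is not None else [rng.uniform(LO,HI) for _ in range(n)]
    for i in inits:
        f=least_squares(res,np.clip(i,LO+1e-3,HI-1e-3),bounds=(LO,HI))
        if f.cost<1e-8 and not any(np.abs(f.x-s).max()<.02 for s in sols): sols.append(f.x)
    return sols
def follow(q,poses):
    out=[q]
    for p,Rm in poses:
        s=ik(p,Rm,q)
        if not s: return None
        if np.abs(s[0]-q).max()>.6: return None
        q=s[0]; out.append(q)
    return out
E
cat > run1.py <<'E'
from plan import *
np.set_printoptions(precision=2,suppress=True)
ths=np.radians(np.arange(0,91,6))
for flip in(1,-1):
  for psi in np.radians([-50,-25,0,25,50]):
    q0=ik(*tool(0,25,psi,flip),n=40)
    for q in q0:
        qq=follow(q,[tool(t,25,psi,flip) for t in ths[1:]])
        # standoff
        so=ik(*tool(0,-60,psi,flip),q)
        print(flip,np.degrees(psi),q, 'standoff',bool(so), 'full' if qq else 'x', qq[-1] if qq else '', np.max(np.abs(np.diff(qq,axis=0)),0) if qq else '')
E
python3 run1.py
```

```text
1 -50.0 [-0.96  0.85  1.73  1.34  1.72 -2.6 ] standoff True x  
1 -25.0 [-0.86  0.99  1.38  1.1   1.98 -2.47] standoff True full [-0.09  0.04  2.08  0.21  0.61 -2.  ] [0.1  0.09 0.06 0.18 0.11 0.18]
1 0.0 [-0.72  1.15  1.03  0.93  2.28 -2.42] standoff True full [-0.02  0.26  1.74 -0.    1.14 -1.79] [0.08 0.08 0.06 0.11 0.08 0.12]
1 25.0 [-0.58  1.3   0.71  0.74  2.58 -2.49] standoff False full [ 0.02  0.55  1.4  -0.07  1.62 -1.73] [0.06 0.08 0.07 0.08 0.08 0.1 ]
-1 -50.0 [-0.96  0.85  1.73  1.34  1.72  0.54] standoff True full [-0.2   0.01  2.36  1.77  0.3  -0.47] [0.1  0.08 0.05 0.23 0.14 0.24]
-1 -25.0 [-0.86  0.99  1.38  1.1   1.98  0.67] standoff True full [-0.09  0.04  2.08  0.21  0.61  1.14] [0.1  0.09 0.06 0.18 0.11 0.18]
-1 0.0 [-0.72  1.15  1.03  0.93  2.28  0.72] standoff True full [-0.02  0.26  1.74 -0.    1.14  1.36] [0.08 0.08 0.06 0.11 0.08 0.12]
-1 25.0 [-0.58  1.3   0.71  0.74  2.58  0.66] standoff False full [ 0.02  0.55  1.4  -0.07  1.62  1.41] [0.06 0.08 0.07 0.08 0.08 0.1 ]
```

```bash
cat > clr.py <<'E'
from plan import *
OBS={'mk':((447,-351),20,141),'big':((455,-447),29,206),'small':((371,-397),14,101),'tape':((640,-378),52,48)}
def links(q):
    A=rz(q[0]);B=A@ry(q[1]);Cc=B@ry(q[2]);D=Cc@rz(q[3])@ry(q[4])
    sh=A@[0,par[2],par[0]]; el=sh+B@[0,0,par[3]]; e2=el+Cc@[par[4],0,0]; w=e2+Cc@[0,0,par[5]]; t=w+D@[0,0,par[6]]
    return sh,el,e2,w,t
def clear(q):
    sh,el,e2,w,t=links(q); M=fk(q,par)[1]; out={}
    tz=M[:,2]
    parts={'fore':(e2,w,60),'wrist':(w,w+tz*130,50)}
    def seg(a,b,r):
        return [(p,r) for p in np.linspace(a,b,40)]
    for n,((cx,cy),r,h) in OBS.items():
        for k,(a,b,rad) in parts.items():
            m=min(np.hypot(max(0,np.hypot(p[0]-cx,p[1]-cy)-r),max(0,p[2]-h))-rad for p,_ in seg(a,b,rad))
            out[n+'.'+k]=round(m)
        # gripper body box: from 97 behind tcp to 200 behind, y half 89 x half 38
        m=1e9
        for s in np.linspace(97,200,8):
            for yy in np.linspace(-89,89,9):
                for xx in(-38,0,38):
                    p=t+M@[xx,yy,-s]; m=min(m,np.hypot(max(0,np.hypot(p[0]-cx,p[1]-cy)-r),max(0,p[2]-h)))
        out[n+'.body']=round(m)
    lo=min((t+M@[xx,yy,-s])[2] for s in(97,200) for yy in(-89,89) for xx in(-38,38))
    out['lowbody']=round(lo); out['w']=w.round(); out['e2']=e2.round()
    return out
if __name__=='__main__':
    import sys
    from h import plane
    for psi in(-25,0,20):
        for th in (0,20,45):
            s=ik(*tool(np.radians(th),25,np.radians(psi),-1),n=30)
            for q in s: print(psi,th,q.round(2),clear(q))
E
python3 clr.py; python3 - <<'E'
import sys; sys.path.insert(0,'.')
from h import *
import pickle
D=pickle.load(open('d0.pkl','rb'))
for n in D:
    P,_=cloud(D[n]); m=(abs(P[:,2]-48)<4)&(np.hypot(P[:,0]-640,P[:,1]+380)<80); Q=P[m]; print(n,len(Q),cv2.minEnclosingCircle(Q[:,:2].astype(np.float32)))
E
```

```text
-25 0 [-0.86  0.99  1.38  1.1   1.98  0.67] {'mk.fore': -19, 'mk.wrist': 2, 'mk.body': 53, 'big.fore': -54, 'big.wrist': -36, 'big.body': 126, 'small.fore': 40, 'small.wrist': 71, 'small.body': 146, 'tape.fore': 61, 'tape.wrist': 42, 'tape.body': 42, 'lowbody': 20, 'w': array([ 498., -444.,  109.]), 'e2': array([ 270., -180.,  467.])}
-25 20 [-0.81  0.71  1.57  0.97  1.74  0.57] {'mk.fore': 38, 'mk.wrist': 33, 'mk.body': 67, 'big.fore': -11, 'big.wrist': -1, 'big.body': 145, 'small.fore': 107, 'small.wrist': 117, 'small.body': 156, 'tape.fore': 151, 'tape.wrist': 133, 'tape.body': 88, 'lowbody': 68, 'w': array([ 487., -385.,  233.]), 'e2': array([ 224., -110.,  557.])}
-25 45 [-0.67  0.35  1.8   0.85  1.39  0.55] {'mk.fore': 166, 'mk.wrist': 161, 'mk.body': 130, 'big.fore': 159, 'big.wrist': 169, 'big.body': 206, 'small.fore': 236, 'small.wrist': 242, 'small.body': 217, 'tape.fore': 287, 'tape.wrist': 251, 'tape.body': 201, 'lowbody': 123, 'w': array([ 462., -257.,  354.]), 'e2': array([136.,   2., 631.])}
0 0 [-0.72  1.15  1.03  0.93  2.28  0.72] {'mk.fore': 30, 'mk.wrist': 96, 'mk.
[... 1405 characters left out ...]
203, 'big.body': 209, 'small.fore': 259, 'small.wrist': 277, 'small.body': 264, 'tape.fore': 133, 'tape.wrist': 118, 'tape.body': 77, 'lowbody': 70, 'w': array([ 726., -348.,  237.]), 'e2': array([ 339., -108.,  441.])}
20 45 [-0.42  0.71  1.23  0.39  1.96  0.82] {'mk.fore': 277, 'mk.wrist': 247, 'mk.body': 205, 'big.fore': 279, 'big.wrist': 283, 'big.body': 254, 'small.fore': 371, 'small.wrist': 347, 'small.body': 302, 'tape.fore': 275, 'tape.wrist': 242, 'tape.body': 199, 'lowbody': 127, 'w': array([ 701., -218.,  361.]), 'e2': array([275., -28., 540.])}
top 622 ((618.6029663085938, -353.0801086425781), 50.723506927490234)
side 459 ((616.842529296875, -354.5693054199219), 50.3889045715332)
```

```bash
cat > mv.py <<'E'
from plan import *
from clr import clear, OBS
OBS['tape']=((618,-354),52,48); OBS['car']=((563,-85),60,110)
from scipy.spatial.transform import Slerp
def tpose(tilt,edge,D,ye,flip=-1):
    """tilt deg below horizontal; edge world pt (mid wall rim); tool y = flip*n"""
    t=np.radians(tilt); d=-(np.cos(t)*A)-np.sin(t)*U; n=np.cos(t)*U-np.sin(t)*A
    ty=flip*n; M=np.c_[np.cross(ty,d),ty,d]
    return edge+D*d-ye*n, M
def edge(thdeg):
    o,M=car(np.radians(thdeg)); return o+M@np.array([53.5,0,110])
def interp(w0,w1,n):
    sl=Slerp([0,1],R.from_matrix([w0[1],w1[1]]))
    return [(w0[0]+(w1[0]-w0[0])*k/n, sl(k/n).as_matrix()) for k in range(1,n+1)]
def rows(start,poses,jaws,dec=2):
    out=[];p,M=start
    for (pp,MM),j in zip(poses,jaws):
        dl=M.T@(pp-p)/10; w=np.degrees(R.from_matrix(M.T@MM).as_rotvec())
        r=np.r_[np.round(dl,dec),np.round(w,1)]
        out.append([float(x)+0. for x in r]+[j])
        p=p+M@(r[:3]*10); M=M@R.from_rotvec(np.radians(r[3:])).as_matrix()
    return out,(p,M)
def cur():
    from h import manip
    o=manip.get_obs(); return o,(np.array(o['tcp_pos']),R.from_rotvec(o['tcp_rot']).as_matrix())
def check(q,poses,obs=False):
    q=np.array(q);mx=0
    for i,(p,M) in enumerate(poses):
        s=ik(p,M,q)
        if not s: print('IK fail',i,p); return q
        dq=np.abs(s[0]-q); mx=max(mx,dq.max())
        if dq.max()>.19: print('fast',i,dq.round(2))
        q=s[0]
        if obs:
            c=clear(q); print(i,p.round(),'low',c['lowbody'],{k:v for k,v in c.items() if k not in('lowbody','w','e2') and v<40})
    print('end q',q.round(2),'max dq',round(mx,3)); return q
def show(rs):
    import json
    for i in range(0,len(rs),12): print(json.dumps(rs[i:i+12]))
E
cat > m1.py <<'E'
from mv import *
o,s=cur()
tgt=tpose(30,edge(0),-60,-10)
down=np.array([[np.cos(np.radians(60)),np.sin(np.radians(60)),0],[np.sin(np.radians(60)),-np.cos(np.radians(60)),0],[0,0,-1.]])
w1=(np.array([440,100,290.]),down)
up=(tgt[0]+[0,0,60],tgt[1])
P=interp(s,w1,10); P+=interp(w1,up,14); P+=interp(up,tgt,2)
rs,e=rows(s,P,[0.4]*len(P),1)
check(o['joints'],P,True); print(tgt,e[0]); show(rs)
E
python3 m1.py
```

```text
0 [209. 207. 262.] low 319 {}
1 [235. 196. 265.] low 327 {}
2 [260. 184. 268.] low 334 {}
3 [286. 172. 271.] low 341 {}
4 [312. 160. 275.] low 349 {}
5 [337. 148. 278.] low 357 {}
6 [363. 136. 281.] low 364 {}
7 [389. 124. 284.] low 372 {}
8 [414. 112. 287.] low 380 {}
9 [440. 100. 290.] low 387 {}
10 [450.  80. 284.] low 373 {}
11 [461.  60. 278.] low 359 {}
12 [471.  39. 272.] low 345 {}
13 [481.  19. 266.] low 330 {}
14 [491.  -1. 260.] low 314 {}
15 [502. -21. 254.] low 299 {}
16 [512. -41. 249.] low 283 {}
17 [522. -61. 243.] low 268 {}
18 [532. -82. 237.] low 252 {}
19 [ 543. -102.  231.] low 237 {}
20 [ 553. -122.  225.] low 222 {}
21 [ 563. -142.  219.] low 207 {}
22 [ 573. -162.  213.] low 193 {}
23 [ 584. -182.  207.] low 179 {}
24 [ 584. -182.  177.] low 149 {}
25 [ 584. -182.  147.] low 119 {}
end q [-0.74  0.88  1.03  0.63  2.09  0.7 ] max dq 0.143
(array([ 583.66068126, -182.49870876,  147.16025404]), array([[ 9.81627183e-01,  9.54044977e-02, -1.65245437e-01],
       [ 1.90808995e-01, -4.90813592e-01,  8.50114078e-01],
       [-1.38777878e-17, -8.66025404e-01, -5.000000
[... 350 characters left out ...]
.0, 0.4], [-0.3, 2.8, -0.1, 2.3, 1.1, 5.1, 0.4], [0.0, 2.9, -0.2, 2.2, 1.1, 5.0, 0.4], [-1.2, 1.9, 0.6, 4.0, 1.9, 3.2, 0.4], [-1.2, 2.0, 0.4, 4.0, 1.8, 3.2, 0.4]]
[[-1.0, 2.1, 0.3, 4.1, 1.8, 3.1, 0.4], [-0.9, 2.1, 0.0, 4.0, 1.8, 3.2, 0.4], [-0.8, 2.2, -0.1, 4.0, 1.9, 3.2, 0.4], [-0.7, 2.2, -0.3, 4.0, 1.8, 3.1, 0.4], [-0.6, 2.2, -0.5, 4.0, 1.8, 3.2, 0.4], [-0.4, 2.3, -0.6, 4.0, 1.9, 3.2, 0.4], [-0.2, 2.1, -0.8, 4.0, 1.8, 3.1, 0.4], [-0.1, 2.2, -1.0, 4.0, 1.8, 3.2, 0.4], [0.0, 2.0, -1.1, 4.1, 1.8, 3.2, 0.4], [0.2, 2.0, -1.3, 4.0, 1.9, 3.1, 0.4], [0.3, 1.9, -1.3, 4.0, 1.8, 3.2, 0.4], [0.5, 1.7, -1.5, 4.0, 1.8, 3.2, 0.4]]
[[0.0, 2.6, 1.5, 0.0, 0.0, 0.0, 0.4], [0.0, 2.6, 1.5, 0.0, 0.0, 0.0, 0.4]]
```

send_rows([
  [-1.9, 1.9, 0.9, 2.3, 1.1, 5.0, 0.4],
  [-1.8, 2.1, 0.7, 2.2, 1.1, 5.1, 0.4],
  [-1.6, 2.2, 0.7, 2.3, 1.1, 5.0, 0.4],
  [-1.5, 2.5, 0.5, 2.2, 1.1, 5.1, 0.4],
  [-1.2, 2.5, 0.4, 2.3, 1.1, 5.0, 0.4],
  [-1.0, 2.7, 0.3, 2.3, 1.1, 5.1, 0.4],
  [-0.7, 2.7, 0.2, 2.2, 1.1, 5.0, 0.4],
  [-0.5, 2.8, 0.0, 2.3, 1.0, 5.0, 0.4],
  [-0.3, 2.8, -0.1, 2.3, 1.1, 5.1, 0.4],
  [0.0, 2.9, -0.2, 2.2, 1.1, 5.0, 0.4],
  [-1.2, 1.9, 0.6, 4.0, 1.9, 3.2, 0.4],
  [-1.2, 2.0, 0.4, 4.0, 1.8, 3.2, 0.4],
])

```text
time: 4.2
tcp_pos: [462.6, 59.8, 276.3]
tcp_rot: [-2.666, -1.348, 0.032]
contact_force: [0.7, 0.5, 0.1]
grip_width: 37.4
```

send_rows([
  [-1.0, 2.1, 0.3, 4.1, 1.8, 3.1, 0.4],
  [-0.9, 2.1, 0.0, 4.0, 1.8, 3.2, 0.4],
  [-0.8, 2.2, -0.1, 4.0, 1.9, 3.2, 0.4],
  [-0.7, 2.2, -0.3, 4.0, 1.8, 3.1, 0.4],
  [-0.6, 2.2, -0.5, 4.0, 1.8, 3.2, 0.4],
  [-0.4, 2.3, -0.6, 4.0, 1.9, 3.2, 0.4],
  [-0.2, 2.1, -0.8, 4.0, 1.8, 3.1, 0.4],
  [-0.1, 2.2, -1.0, 4.0, 1.8, 3.2, 0.4],
  [0.0, 2.0, -1.1, 4.1, 1.8, 3.2, 0.4],
  [0.2, 2.0, -1.3, 4.0, 1.9, 3.1, 0.4],
  [0.3, 1.9, -1.3, 4.0, 1.8, 3.2, 0.4],
  [0.5, 1.7, -1.5, 4.0, 1.8, 3.2, 0.4],
])

```text
time: 5.4
tcp_pos: [585.0, -182.4, 204.1]
tcp_rot: [-2.088, -0.195, 0.126]
contact_force: [0.7, 0.6, -0.4]
grip_width: 37.4
```

```bash
cat > m2.py <<'E'
from mv import *
import sys
o,s=cur()
np.set_printoptions(precision=1,suppress=True)
tgt=tpose(30,edge(0),-60,-10)
print(o['time'],s[0],o['grip_width'],'rot err deg',np.degrees(R.from_matrix(s[1].T@tgt[1]).magnitude()))
P=interp(s,tgt,3); t2=tpose(30,edge(0),32,-10)
P+=interp(tgt,t2,5)
rs,e=rows(s,P,[.4]*len(P)); check(o['joints'],P,True); print(tgt[0],t2[0],e[0]); show(rs)
E
python3 m2.py
```

```text
5.4 [ 585.  -182.4  204.1] 37.447987897374745 rot err deg 0.5700459898073471
0 [ 585. -182.  185.] low 156 {}
1 [ 584. -182.  166.] low 137 {}
2 [ 584. -182.  147.] low 119 {}
3 [ 581. -167.  138.] low 109 {}
4 [ 578. -151.  129.] low 100 {}
5 [ 575. -136.  120.] low 91 {}
6 [ 571. -120.  110.] low 82 {}
7 [ 568. -104.  101.] low 73 {}
end q [-0.7  0.8  1.2  0.6  1.9  0.7] max dq 0.044
[ 583.7 -182.5  147.2] [ 568.5 -104.3  101.2] [ 568.4 -104.3  101.2]
[[-0.02, 1.64, 0.95, 0.0, 0.1, -0.2, 0.4], [-0.04, 1.64, 0.96, 0.0, 0.1, -0.1, 0.4], [-0.03, 1.64, 0.95, 0.0, 0.1, -0.2, 0.4], [0.0, 0.0, 1.84, 0.0, 0.0, 0.0, 0.4], [-0.01, 0.0, 1.84, 0.0, 0.0, 0.0, 0.4], [0.0, -0.01, 1.84, 0.0, 0.0, 0.0, 0.4], [0.0, 0.0, 1.84, 0.0, 0.0, 0.0, 0.4], [0.0, 0.0, 1.84, 0.0, 0.0, 0.0, 0.4]]
```

Do the standoff, then look before inserting.

send_rows([
  [-0.02, 1.64, 0.95, 0.0, 0.1, -0.2, 0.4],
  [-0.04, 1.64, 0.96, 0.0, 0.1, -0.1, 0.4],
  [-0.03, 1.64, 0.95, 0.0, 0.1, -0.2, 0.4],
  [0, 0, 1.0, 0, 0, 0, 0.4],
  [0, 0, 1.0, 0, 0, 0, 0.4],
])

```text
time: 5.9
tcp_pos: [579.8, -162.7, 137.6]
tcp_rot: [-2.089, -0.206, 0.116]
contact_force: [0.9, 0.5, -0.4]
grip_width: 37.7
```

```bash
python3 - <<'E'
from h import *
c=cam('side'); cv2.imwrite('pics/s1.png',cv2.resize(c['color'][120:400,220:520,::-1],None,fx=2,fy=2))
print(manip.get_obs()['tcp_pos'],manip.get_obs()['contact_force'])
c2=cam('top'); cv2.imwrite('pics/t1.png',cv2.resize(c2['color'][130:330,260:500,::-1],None,fx=2.5,fy=2.5))
E
```

```text
[ 579.51626497 -161.33553961  137.47630077] [0.65557958 0.94990837 0.74472747]
```

View pics/s1.png

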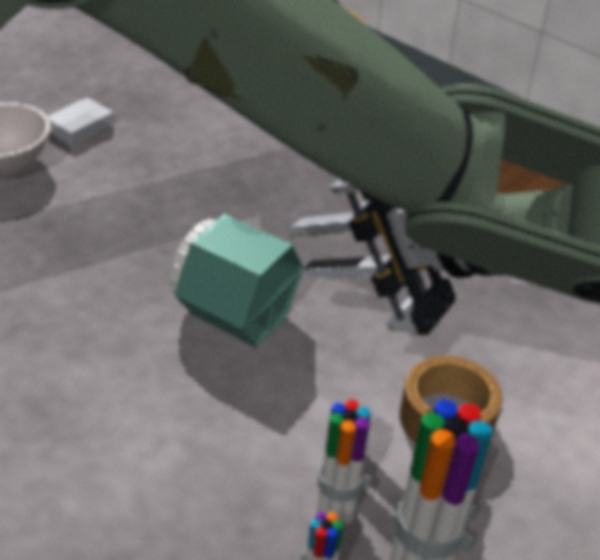

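View pics/t1.png

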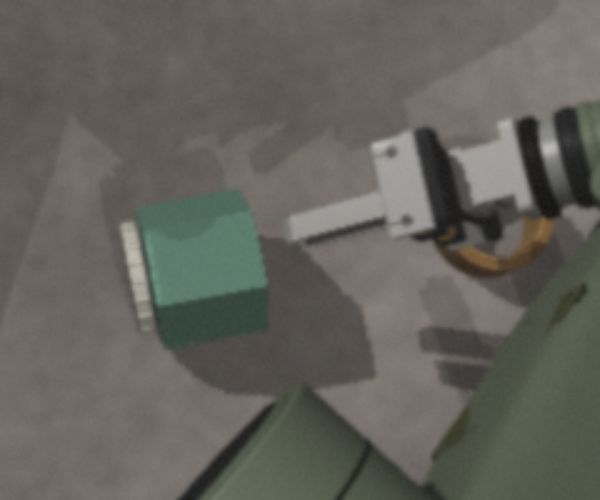

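```bash
cat > m3.py <<'E'
from mv import *
o,s=cur()
t2=tpose(30,edge(0),32,-10)
P=interp(s,t2,5); rs,e=rows(s,P,[.4]*5); check(o['joints'],P,True); print(t2[0]); show(rs)
E
python3 m3.py
```

```text
0 [ 577. -151.  131.] low 102 {}
1 [ 575. -139.  123.] low 95 {}
2 [ 573. -127.  116.] low 87 {}
3 [ 571. -116.  109.] low 80 {}
4 [ 568. -104.  101.] low 73 {}
end q [-0.68  0.83  1.22  0.64  1.93  0.65] max dq 0.031
[ 568.45810103 -104.28821359  101.16025404]
[[0.0, 0.05, 1.39, 0.0, 0.0, 0.0, 0.4], [0.01, 0.05, 1.39, 0.0, 0.1, 0.1, 0.4], [0.0, 0.05, 1.39, 0.1, 0.0, 0.0, 0.4], [0.0, 0.05, 1.39, 0.0, 0.1, 0.1, 0.4], [0.0, 0.05, 1.39, 0.0, 0.0, 0.0, 0.4]]
```

send_rows([
  [0.0, 0.05, 1.39, 0, 0, 0, 0.4],
  [0.0, 0.05, 1.39, 0, 0, 0, 0.4],
  [0.0, 0.05, 1.39, 0, 0, 0, 0.4],
  [0.0, 0.05, 1.39, 0, 0.1, 0.1, 0.4],
  [0, 0.05, 1.39, 0, 0, 0, 0.4],
  [0, 0, 0, 0, 0, 0, 0.4],
])

```text
time: 6.6
tcp_pos: [567.5, -104.4, 99.5]
tcp_rot: [-2.087, -0.202, 0.119]
contact_force: [0.7, -0.6, -0.1]
grip_width: 37.6
```

```bash
python3 - <<'E'
from h import *
c=cam('side'); cv2.imwrite('pics/s2.png',cv2.resize(c['color'][170:350,270:470,::-1],None,fx=3,fy=3))
print(manip.get_obs()['tcp_pos'],manip.get_obs()['contact_force'])
E
cat > m4.py <<'E'
from mv import *
o,s=cur()
# lift: edge 0->30 with tilt 30 , jaw closing .4 -> .15
P=[];J=[]
ths=[0,0,0]+list(np.linspace(0,29,19)[1:])
for i,th in enumerate(ths):
    g=37.5 if th<10 else max(14,37.5-(th-10)*1.6)
    ye=-10-(min(i+1,3)*7.0/3) if th==0 else -(g/2-1.7)
    P.append(tpose(30,edge(th),32,ye)); J.append(round(g/94,2))
rs,e=rows(s,P,J); check(o['joints'],P); print([p[0].round() for p in P][::4]); show(rs)
E
python3 m4.py
```

```text
[ 568.07791306 -105.50422225  100.05946682] [ 0.40701919  0.27984107 -0.0453147 ]
end q [-0.62  0.72  1.35  0.68  1.89  0.69] max dq 0.008
[array([ 568., -103.,  103.]), array([567., -95., 112.]), array([564., -82., 121.]), array([562., -70., 124.]), array([559., -58., 128.]), array([557., -43., 132.])]
[[0.06, -0.38, 0.04, 0.1, 0.1, 0.0, 0.4], [0.0, -0.24, 0.0, 0.0, 0.0, 0.0, 0.4], [0.0, -0.23, 0.0, 0.0, 0.0, 0.0, 0.4], [0.0, -0.38, 0.14, 0.0, 0.0, 0.0, 0.4], [0.0, -0.37, 0.15, 0.0, 0.0, 0.0, 0.4], [0.0, -0.37, 0.16, 0.0, 0.0, 0.0, 0.4], [0.0, -0.36, 0.18, 0.0, 0.0, 0.0, 0.4], [0.0, -0.36, 0.18, 0.0, 0.0, 0.0, 0.4], [0.0, -0.35, 0.19, 0.0, 0.0, 0.0, 0.4], [0.0, -0.24, 0.2, 0.0, 0.0, 0.0, 0.38], [0.0, -0.21, 0.21, 0.0, 0.0, 0.0, 0.35], [0.0, -0.21, 0.22, 0.0, 0.0, 0.0, 0.32]]
[[0.0, -0.21, 0.22, 0.0, 0.0, 0.0, 0.29], [0.0, -0.24, 0.21, 0.0, 0.0, 0.0, 0.27], [0.0, -0.23, 0.23, 0.0, 0.0, 0.0, 0.24], [0.0, -0.23, 0.23, 0.0, 0.0, 0.0, 0.21], [0.0, -0.22, 0.25, 0.0, 0.0, 0.0, 0.19], [0.0, -0.21, 0.25, 0.0, 0.0, 0.0, 0.16], [0.0, -0.29, 0.26, 0.0, 0.0, 0.0, 0.15], [0.0, -0.33, 0.27, 0.0, 0.0, 0.0, 0.15], [0.0, -0.31, 0.29, 0.0, 0.0, 0.0, 0.15]]
```

View pics/s2.png

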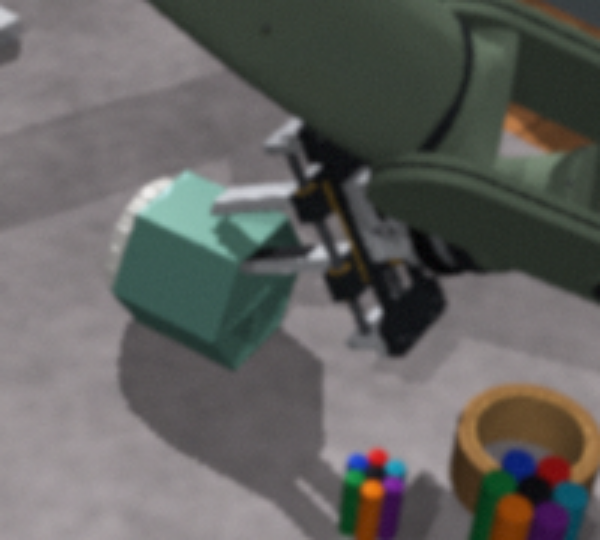

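send_rows([
  [0.06, -0.38, 0.04, 0.1, 0.1, 0.0, 0.4],
  [0.0, -0.24, 0.0, 0.0, 0.0, 0.0, 0.4],
  [0.0, -0.23, 0.0, 0.0, 0.0, 0.0, 0.4],
  [0.0, -0.38, 0.14, 0.0, 0.0, 0.0, 0.4],
  [0.0, -0.37, 0.15, 0.0, 0.0, 0.0, 0.4],
  [0.0, -0.37, 0.16, 0.0, 0.0, 0.0, 0.4],
  [0.0, -0.36, 0.18, 0.0, 0.0, 0.0, 0.4],
  [0.0, -0.36, 0.18, 0.0, 0.0, 0.0, 0.4],
])

```text
time: 7.45
tcp_pos: [565.3, -85.9, 119.9]
tcp_rot: [-2.088, -0.201, 0.113]
contact_force: [-0.0, 0.1, 0.3]
grip_width: 37.7
```

```bash
python3 - <<'E'
from h import *
c=cam('side'); cv2.imwrite('pics/s3.png',cv2.resize(c['color'][170:350,270:470,::-1],None,fx=3,fy=3))
print(manip.get_obs()['tcp_pos'],manip.get_obs()['contact_force'])
E
```

```text
[565.28239393 -85.40720833 120.2851588 ] [-0.25737118 -0.85469565  0.35092348]
```

View pics/s3.png

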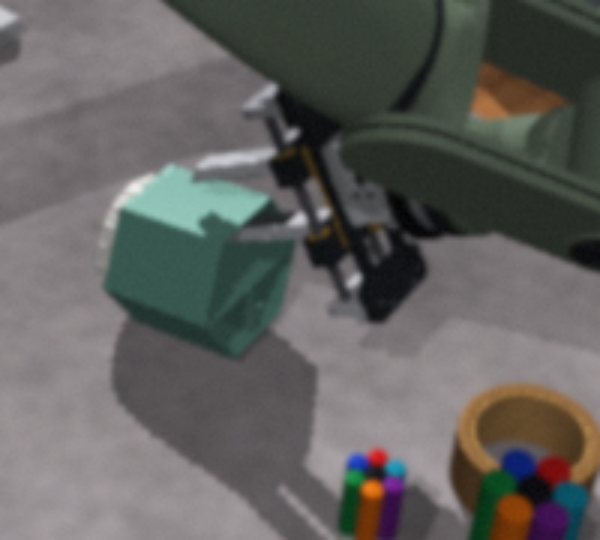

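send_rows([
  [0.0, -0.35, 0.19, 0.0, 0.0, 0.0, 0.4],
  [0.0, -0.24, 0.2, 0.0, 0.0, 0.0, 0.38],
  [0.0, -0.21, 0.21, 0.0, 0.0, 0.0, 0.35],
  [0.0, -0.21, 0.22, 0.0, 0.0, 0.0, 0.32],
  [0.0, -0.21, 0.22, 0.0, 0.0, 0.0, 0.29],
  [0.0, -0.24, 0.21, 0.0, 0.0, 0.0, 0.27],
  [0.0, -0.23, 0.23, 0.0, 0.0, 0.0, 0.24],
  [0.0, -0.23, 0.23, 0.0, 0.0, 0.0, 0.21],
  [0.0, -0.22, 0.25, 0.0, 0.0, 0.0, 0.19],
  [0.0, -0.21, 0.25, 0.0, 0.0, 0.0, 0.16],
  [0.0, -0.29, 0.26, 0.0, 0.0, 0.0, 0.15],
  [0.0, -0.33, 0.27, 0.0, 0.0, 0.0, 0.15],
])

```text
time: 8.7
tcp_pos: [557.9, -48.0, 131.5]
tcp_rot: [-2.088, -0.2, 0.113]
contact_force: [-0.1, 0.5, -2.5]
grip_width: 13.9
```

```bash
python3 - <<'E'
from h import *
c=cam('side'); cv2.imwrite('pics/s4.png',cv2.resize(c['color'][170:350,270:470,::-1],None,fx=3,fy=3))
print(manip.get_obs()['tcp_pos'],manip.get_obs()['contact_force'],manip.get_obs()['grip_width'])
E
```

```text
[557.81504834 -47.3977715  131.93739959] [-0.84601248  0.14638838 -2.32527778] 13.821816780700042
```

View pics/s4.png

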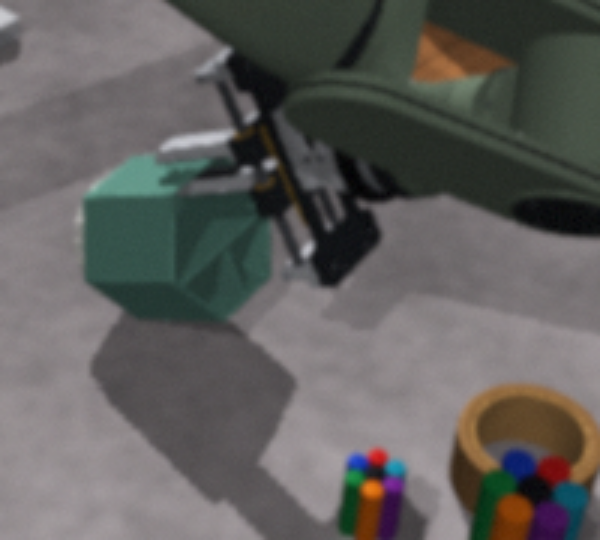

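send_rows([
  [0, 0, 0, 0, 0, 0, 0.08],
  [0, 0, 0, 0, 0, 0, 0.03],
  [0, 0, 0, 0, 0, 0, 0],
  [0, 0, 0, 0, 0, 0, 0],
  [0, 0, 0, 0, 0, 0, 0],
], newtons=15)

```text
time: 9.25
tcp_pos: [558.2, -48.7, 131.4]
tcp_rot: [-2.089, -0.2, 0.113]
contact_force: [-0.2, -1.6, -2.4]
grip_width: 2.9
```

```bash
cat > m5.py <<'E'
from mv import *
o,s=cur()
np.set_printoptions(precision=1,suppress=True)
print(o['tcp_pos'],o['contact_force'],o['grip_width'])
tz=s[1][:,2]; tilt=np.degrees(np.arcsin(-tz[2])); print('tilt',tilt)
# where carousel edge is assumed at tilt: compare TCP with model
m=tpose(tilt,edge(tilt),32,0); d=s[1].T@(s[0]-m[0]); print('offset tool frame vs model',d)
# rigid rotation: keep tool offset relative to carousel model
for th in (30,40,50,60,70,80,90): print(th, tpose(th,edge(th),32,0)[0])
E
python3 m5.py; python3 - <<'E'
import sys; sys.path.insert(0,'.')
from h import *
import os; os.chdir('.')
c=cam('side'); cv2.imwrite('pics/s5.png',cv2.resize(c['color'][170:350,270:470,::-1],None,fx=3,fy=3))
E
```

```text
[558.2 -48.7 131.4] [-0.2 -1.6 -2.4] 2.8616640498786152
tilt 30.109767981717443
offset tool frame vs model [ 0.5  0.6 -6.4]
30 [556.6 -43.3 128.6]
40 [552.3 -21.1 129.4]
50 [548.    0.9 126.3]
60 [543.9  22.  119.3]
70 [540.1  41.5 108.7]
80 [536.7  59.   94.8]
90 [533.8  73.8  78. ]
```

View pics/s5.png

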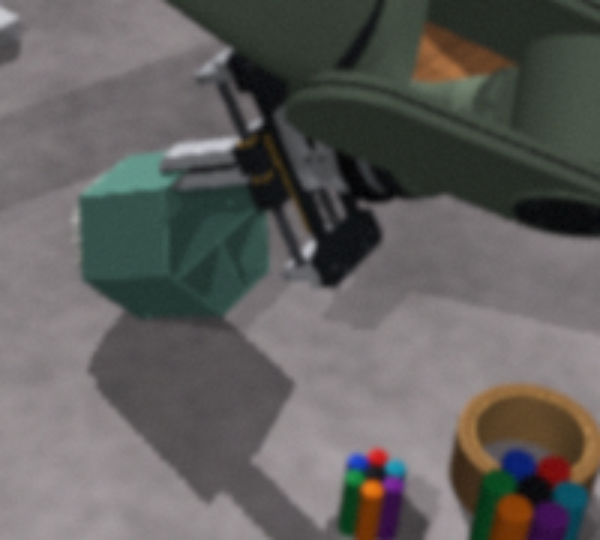

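```bash
cat > m6.py <<'E'
from mv import *
import sys
o,s=cur(); th0,th1,n=map(float,sys.argv[1:4]); D=float(sys.argv[4])
tz=s[1][:,2]; tilt=np.degrees(np.arcsin(-tz[2]))
ths=np.linspace(th0,th1,int(n)+1)[1:]
m=tpose(tilt,edge(tilt),D,0); d=s[1].T@(s[0]-m[0]); print('tilt',tilt,'off',d.round(2),o['contact_force'].round(1),o['grip_width'])
P=[tpose(t,edge(t),D,0) for t in ths]
rs,e=rows(s,P,[0]*len(P)); check(o['joints'],P); show(rs)
E
python3 m6.py 30.1 58 12 25.6
```

```text
tilt 30.106256929912483 off [ 0.51  0.51 -0.02] [ 0.6 -0.8 -2.1] 2.7145121282121534
end q [-0.42  0.4   1.58  0.45  1.51  0.85] max dq 0.032
[[-0.05, -0.38, 0.43, -2.3, -0.2, 0.0, 0], [0.0, -0.34, 0.42, -2.3, 0.0, 0.0, 0], [0.0, -0.33, 0.43, -2.4, 0.0, 0.0, 0], [0.0, -0.34, 0.43, -2.3, 0.0, 0.0, 0], [0.0, -0.33, 0.42, -2.3, 0.0, 0.0, 0], [0.0, -0.33, 0.43, -2.3, 0.0, 0.0, 0], [0.0, -0.34, 0.43, -2.4, 0.0, 0.0, 0], [0.0, -0.33, 0.43, -2.3, 0.0, 0.0, 0], [0.0, -0.33, 0.42, -2.3, 0.0, 0.0, 0], [0.0, -0.34, 0.43, -2.3, 0.0, 0.0, 0], [0.0, -0.33, 0.43, -2.4, 0.0, 0.0, 0], [0.0, -0.34, 0.42, -2.3, 0.0, 0.1, 0]]
```

send_rows([
  [0, -0.34, 0.43, -2.3, 0, 0, 0],
  [0, -0.34, 0.42, -2.3, 0, 0, 0],
  [0, -0.33, 0.43, -2.4, 0, 0, 0],
  [0, -0.34, 0.43, -2.3, 0, 0, 0],
  [0, -0.33, 0.42, -2.3, 0, 0, 0],
  [0, -0.33, 0.43, -2.3, 0, 0, 0],
  [0, -0.34, 0.43, -2.4, 0, 0, 0],
  [0, -0.33, 0.43, -2.3, 0, 0, 0],
  [0, -0.33, 0.42, -2.3, 0, 0, 0],
  [0, -0.34, 0.43, -2.3, 0, 0, 0],
  [0, -0.33, 0.43, -2.4, 0, 0, 0],
  [0, -0.34, 0.42, -2.3, 0, 0, 0],
])

```text
time: 10.5
tcp_pos: [545.2, 15.3, 126.1]
tcp_rot: [-2.573, -0.246, 0.069]
contact_force: [-0.6, 0.5, -4.1]
grip_width: 2.8
```

```bash
python3 m6.py 58 82 12 25.6;  python3 - <<'E'
from h import *
c=cam('side'); cv2.imwrite('pics/s6.png',cv2.resize(c['color'][150:350,250:470,::-1],None,fx=2.7,fy=2.7))
E
```

```text
tilt 57.99185811310336 off [-0.   -0.53  0.7 ] [-0.6  0.5 -4.1] 2.809983515632836
end q [-0.13  0.26  1.72  0.14  1.21  1.19] max dq 0.037
[[0.0, -0.24, 0.3, -2.0, -0.1, -0.1, 0], [0.0, -0.28, 0.36, -2.0, 0.0, 0.0, 0], [0.0, -0.29, 0.37, -2.0, 0.0, 0.0, 0], [0.0, -0.29, 0.37, -2.0, 0.0, 0.0, 0], [0.0, -0.29, 0.36, -2.0, 0.0, 0.0, 0], [0.0, -0.29, 0.37, -2.0, 0.0, 0.0, 0], [0.0, -0.29, 0.37, -2.0, 0.0, 0.0, 0], [0.0, -0.28, 0.36, -2.0, 0.0, 0.0, 0], [0.0, -0.29, 0.37, -2.0, 0.0, 0.0, 0], [0.0, -0.29, 0.36, -2.0, 0.0, 0.0, 0], [0.0, -0.29, 0.37, -2.0, 0.0, 0.0, 0], [0.0, -0.29, 0.37, -2.0, 0.0, 0.0, 0]]
```

View pics/s6.png

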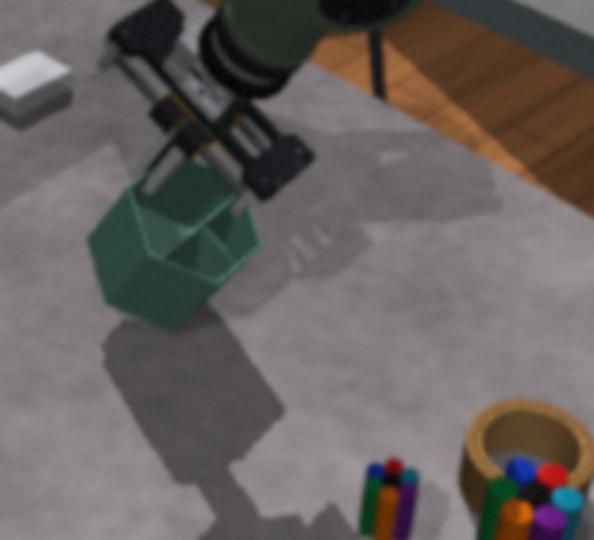

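Carousel is held in the jaws at ~58°. Continue to 82°.

send_rows([
  [0, -0.24, 0.3, -2.0, 0, 0, 0],
  [0, -0.28, 0.36, -2.0, 0, 0, 0],
  [0, -0.29, 0.37, -2.0, 0, 0, 0],
  [0, -0.29, 0.37, -2.0, 0, 0, 0],
  [0, -0.29, 0.36, -2.0, 0, 0, 0],
  [0, -0.29, 0.37, -2.0, 0, 0, 0],
  [0, -0.29, 0.37, -2.0, 0, 0, 0],
  [0, -0.28, 0.36, -2.0, 0, 0, 0],
  [0, -0.29, 0.37, -2.0, 0, 0, 0],
  [0, -0.29, 0.36, -2.0, 0, 0, 0],
  [0, -0.29, 0.37, -2.0, 0, 0, 0],
  [0, -0.29, 0.37, -2.0, 0, 0, 0],
])

```text
time: 11.75
tcp_pos: [536.7, 61.6, 98.1]
tcp_rot: [-2.99, -0.286, 0.017]
contact_force: [-0.4, 0.4, -4.0]
grip_width: 2.4
```

```bash
python3 m6.py 82 90 8 25.6;  python3 - <<'E'
from h import *
c=cam('side'); cv2.imwrite('pics/s7.png',cv2.resize(c['color'][150:350,250:470,::-1],None,fx=2.7,fy=2.7))
E
```

```text
tilt 82.06174605504002 off [ 0.53 -0.13 -0.16] [-0.4  0.4 -4. ] 2.381053995903965
end q [-0.02  0.26  1.74  0.    1.14  1.36] max dq 0.021
[[-0.05, -0.12, 0.19, -0.9, -0.1, -0.1, 0], [0.0, -0.15, 0.18, -1.0, 0.0, 0.0, 0], [0.0, -0.14, 0.18, -1.0, 0.0, 0.0, 0], [0.0, -0.15, 0.18, -1.0, 0.0, 0.0, 0], [0.0, -0.15, 0.18, -1.0, 0.0, 0.0, 0], [0.0, -0.14, 0.19, -1.0, 0.0, 0.0, 0], [0.0, -0.15, 0.18, -1.0, 0.0, 0.0, 0], [0.0, -0.14, 0.18, -1.0, 0.0, 0.0, 0]]
```

View pics/s7.png

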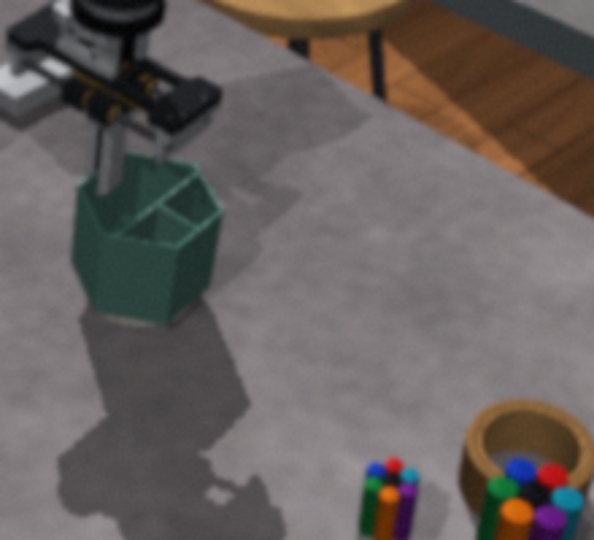

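send_rows([
  [-0.04, -0.13, 0.19, -0.9, 0, 0, 0],
  [0, -0.15, 0.18, -1.0, 0, 0, 0],
  [0, -0.14, 0.18, -1.0, 0, 0, 0],
  [0, -0.15, 0.18, -1.0, 0, 0, 0],
  [0, -0.15, 0.18, -1.0, 0, 0, 0],
  [0, -0.14, 0.19, -1.0, 0, 0, 0],
  [0, -0.15, 0.18, -1.0, 0, 0, 0],
  [0, -0.14, 0.18, -1.0, 0, 0, 0],
])

```text
time: 12.6
tcp_pos: [534.4, 73.6, 85.1]
tcp_rot: [-3.126, -0.298, -0.003]
contact_force: [-3.2, 1.1, 4.7]
grip_width: 2.6
```

send_rows([
  [0, 0, 0.05, 0, 0, 0, 0],
  [0, 0, 0.05, 0, 0, 0, 0],
])

```text
time: 12.8
tcp_pos: [535.0, 73.1, 84.9]
tcp_rot: [-3.126, -0.299, -0.005]
contact_force: [-3.2, 0.9, 6.9]
grip_width: 3.2
```

send_rows([
  [0, 0, 0.05, 0, 0, 0, 0],
  [0, 0, 0.05, 0, 0, 0, 0],
])

```text
time: 13.0
tcp_pos: [535.8, 72.9, 84.8]
tcp_rot: [-3.126, -0.298, -0.007]
contact_force: [-4.2, 0.4, 10.4]
grip_width: 2.8
```

```bash
python3 m6.py 89 90 1 25.6;  python3 - <<'E'
from h import *
c=cam('side'); cv2.imwrite('pics/s8.png',cv2.resize(c['color'][150:350,250:470,::-1],None,fx=2.7,fy=2.7))
P,px=cloud(c)
m=(px[:,0]>270)&(px[:,0]<340)&(px[:,1]>200)&(px[:,1]<260); Q=P[m]
print(np.percentile(Q[:,2],[90,95,98]))
E
```

```text
tilt 89.7301801062218 off [1.73 0.93 0.13] [-4.2  0.4 10.4] 2.8023226272379747
end q [-0.02  0.26  1.74 -0.    1.14  1.36] max dq 0.004
[[-0.17, -0.13, 0.04, 0.0, -0.3, -0.1, 0]]
[110.00136588 119.71700419 144.20537817]
```

View pics/s8.png

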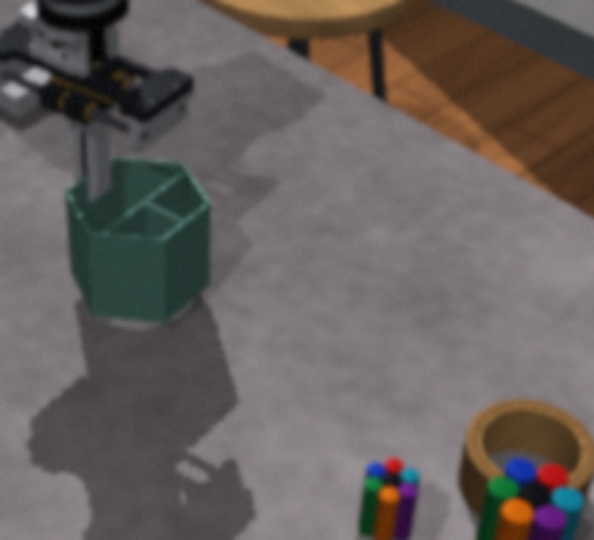

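send_rows([
  [0, 0, -0.05, 0, 0, 0, 0],
  [0, 0, -0.03, 0, 0, 0, 0.04],
  [0, 0, 0, 0, 0, 0, 0.1],
  [0, 0, 0, 0, 0, 0, 0.2],
  [0, 0, -0.5, 0, 0, 0, 0.25],
  [0, 0, -2, 0, 0, 0, 0.25],
  [0, 0, -4, 0, 0, 0, 0.3],
  [0, 0, -4, 0, 0, 0, 0.3],
  [0, 0, -4, 0, 0, 0, 0.3],
])

```text
time: 13.95
tcp_pos: [533.8, 72.7, 229.9]
tcp_rot: [-3.125, -0.298, -0.002]
contact_force: [0.8, -0.3, 0.6]
grip_width: 28.0
```

```bash
cat > look.py <<'E'
from h import *
import pickle
D={}
for n in('top','side'):
    c=cam(n); D[n]=c
    for t in('bay','carousel','rim'):
        for d in manip.landmark_of(n,t)[:2]: print(n,t,d, plane(c,[d['position']],{'bay':22,'carousel':0,'rim':110}[t]).round(1))
    for d in manip.silhouettes(n,'carousel')[:1]:
        Q,_=cloud(c,d['region']); t=Q[(abs(Q[:,2]-110)<4)]; r=cv2.minAreaRect(t[:,:2].astype(np.float32)); print(n,len(t),r,cv2.minEnclosingCircle(t[:,:2].astype(np.float32)))
    for d in manip.silhouettes(n,'markers'):
        Q,_=cloud(c,d['region']); zt=np.percentile(Q[:,2],97); t=Q[Q[:,2]>zt-6]; print('mk',d['position'],zt,cv2.minEnclosingCircle(t[:,:2].astype(np.float32)))
pickle.dump(D,open('d1.pkl','wb'))
o=manip.get_obs(); print(o['time'],o['tcp_pos'],o['contact_force'])
c=D['side']['color'][130:330,220:440,::-1]; cv2.imwrite('pics/s9.png',cv2.resize(c,None,fx=2.7,fy=2.7))
c=D['top']['color'][150:330,230:510,::-1]; cv2.imwrite('pics/t9.png',cv2.resize(c,None,fx=2.8,fy=2.8))
E
python3 look.py
```

```text
top bay {'position': [280.2, 249.3], 'score': 0.8} [[541.7  41.3  22. ]]
top carousel {'position': [290.8, 246.7], 'score': 0.77} [[550.7  19.2   0. ]]
top carousel {'position': [279.0, 249.4], 'score': 0.32} [[544.2  46.1   0. ]]
top rim {'position': [258.3, 247.4], 'score': 0.75} [[534.2  78.  110. ]]
top rim {'position': [292.8, 246.6], 'score': 0.62} [[536.6   7.8 110. ]]
top 251 ((537.115966796875, 16.261398315429688), (108.30418395996094, 107.66645812988281), 88.83492279052734) ((543.9222412109375, 18.062788009643555), 61.565513610839844)
mk [520.0, 287.5] 204.40568435000975 ((455.6978759765625, -446.2534484863281), 27.615385055541992)
mk [464.9, 297.2] 141.77294216119463 ((447.8115539550781, -349.35626220703125), 19.07686424255371)
mk [484.2, 326.3] 101.39716397434157 ((373.43121337890625, -396.0332336425781), 13.57946491241455)
side bay {'position': [296.3, 245.7], 'score': 0.68} [[548.9  44.4  22. ]]
side carousel {'position': [303.8, 256.9], 'score': 0.95} [[551.6  19.9   0. ]]
side rim {'position': [282.7, 213.0], 'score': 0.7} [[536.5  75.8 110. ]]
side 392 ((542.4127807617188, 18.10089111328125), (113.43693542480469, 123.81484985351562), 40.609649658203125) ((542.6033325195312, 19.354890823364258), 63.859046936035156)
mk [439.1, 365.3] 205.35794033624384 ((453.6343688964844, -448.0078430175781), 28.70109748840332)
mk [394.1, 350.8] 142.00696258628852 ((446.29949951171875, -352.10205078125), 19.132917404174805)
mk [378.5, 395.5] 102.0133768394426 ((370.93121337890625, -398.022216796875), 14.741792678833008)
14.55 [533.5378148   72.81737661 227.25219126] [-0.05760066 -0.17242058  0.55143947]
```

View pics/s9.png

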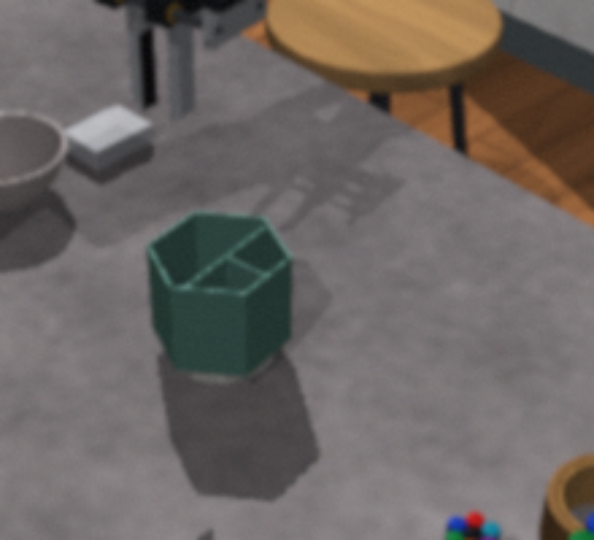

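View pics/t9.png

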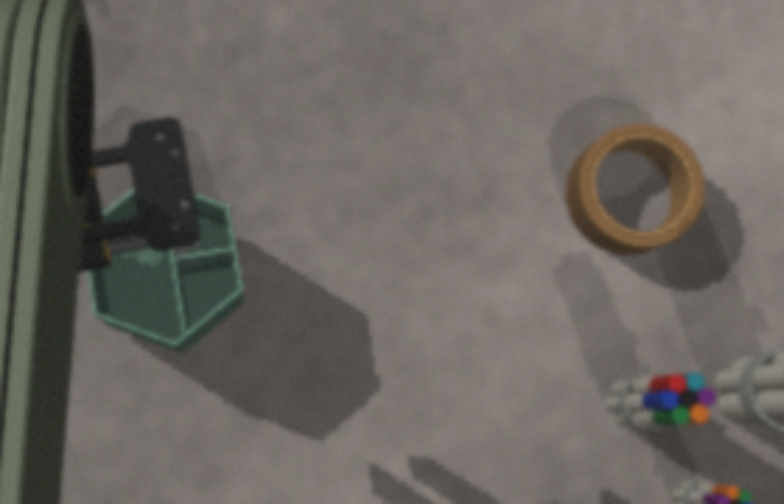

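```bash
cat > m7.py <<'E'
from mv import *
o,s=cur()
OBS['car']=((543,19),64,112); OBS.pop('mk')
best=None
for sg in(1,-1):
    ty=sg*np.array([1,.055,0]);ty/=np.linalg.norm(ty); tz=np.array([0,0,-1.]); M=np.c_[np.cross(ty,tz),ty,tz]
    for q in ik(np.array([447,-351,100.]),M,n=30): print(sg,q.round(2),clear(q))
    w=np.degrees(R.from_matrix(s[1].T@M).as_rotvec()); print('rot',w)
E
python3 m7.py
```

```text
1 [-0.82  0.3   1.66 -0.    1.18 -0.87] {'big.fore': 185, 'big.wrist': 75, 'big.body': 29, 'small.fore': 289, 'small.wrist': 174, 'small.body': 96, 'tape.fore': 351, 'tape.wrist': 239, 'tape.body': 152, 'car.fore': 397, 'car.wrist': 326, 'car.body': 277, 'lowbody': 197, 'w': array([ 447., -351.,  442.]), 'e2': array([131., -13., 630.])}
rot [ -0.13880556  -0.10312122 -82.24383475]
-1 [-0.82  0.3   1.66 -0.    1.18  2.27] {'big.fore': 185, 'big.wrist': 75, 'big.body': 29, 'small.fore': 289, 'small.wrist': 174, 'small.body': 96, 'tape.fore': 351, 'tape.wrist': 239, 'tape.body': 152, 'car.fore': 397, 'car.wrist': 326, 'car.body': 277, 'lowbody': 197, 'w': array([ 447., -351.,  442.]), 'e2': array([131., -13., 630.])}
rot [-0.10700834  0.14403779 97.7560399 ]
```

```bash
cat > m8.py <<'E'
from mv import *
o,s=cur()
ty=np.array([1,.055,0]);ty/=np.linalg.norm(ty); tz=np.array([0,0,-1.]); M=np.c_[np.cross(ty,tz),ty,tz]
w=[(s[0]+[0,0,60],s[1]),(np.array([447,-351,290.]),M),(np.array([447,-351,175.]),M)]
P=interp(s,w[0],2)+interp(w[0],w[1],15)+interp(w[1],w[2],4)
rs,e=rows(s,P,[.64]*len(P)); check(o['joints'],P); print(e[0]); show(rs)
E
python3 m8.py
```

```text
end q [-0.82  0.22  1.59 -0.    1.33 -0.87] max dq 0.153
[ 446.99898266 -351.0308014   174.95851456]
[[0.0, -0.01, -3.0, 0.0, 0.0, 0.0, 0.64], [0.0, -0.01, -3.0, 0.0, 0.0, 0.0, 0.64], [-1.1, 2.67, -0.03, 0.0, 0.0, -5.5, 0.64], [-1.35, 2.55, -0.02, 0.0, 0.0, -5.5, 0.64], [-1.59, 2.4, -0.03, 0.0, 0.0, -5.4, 0.64], [-1.81, 2.25, -0.02, 0.0, 0.0, -5.5, 0.64], [-2.02, 2.06, -0.03, 0.0, 0.0, -5.5, 0.64], [-2.2, 1.86, -0.02, 0.0, -0.1, -5.5, 0.64], [-2.37, 1.64, -0.02, -0.1, 0.0, -5.5, 0.64], [-2.52, 1.4, -0.02, 0.0, 0.0, -5.5, 0.64], [-2.64, 1.16, -0.02, 0.0, 0.0, -5.4, 0.64], [-2.74, 0.9, -0.02, 0.0, 0.0, -5.5, 0.64]]
[[-2.81, 0.64, -0.02, 0.0, 0.0, -5.5, 0.64], [-2.87, 0.36, -0.02, 0.0, 0.0, -5.5, 0.64], [-2.88, 0.09, -0.02, 0.0, 0.0, -5.5, 0.64], [-2.88, -0.19, -0.02, 0.0, 0.0, -5.5, 0.64], [-2.84, -0.46, -0.01, 0.0, 0.0, -5.4, 0.64], [0.0, 0.0, 2.87, 0.0, 0.0, 0.0, 0.64], [0.0, 0.01, 2.88, 0.0, 0.0, 0.0, 0.64], [-0.01, 0.0, 2.87, 0.0, 0.0, 0.0, 0.64], [0.0, 0.0, 2.88, 0.0, 0.0, 0.0, 0.64]]
```

send_rows([
  [0.0, -0.01, -3.0, 0.0, 0.0, 0.0, 0.64],
  [0.0, -0.01, -3.0, 0.0, 0.0, 0.0, 0.64],
  [-1.1, 2.67, -0.03, 0.0, 0.0, -5.5, 0.64],
  [-1.35, 2.55, -0.02, 0.0, 0.0, -5.5, 0.64],
  [-1.59, 2.4, -0.03, 0.0, 0.0, -5.4, 0.64],
  [-1.81, 2.25, -0.02, 0.0, 0.0, -5.5, 0.64],
  [-2.02, 2.06, -0.03, 0.0, 0.0, -5.5, 0.64],
  [-2.2, 1.86, -0.02, 0.0, -0.1, -5.5, 0.64],
  [-2.37, 1.64, -0.02, -0.1, 0.0, -5.5, 0.64],
  [-2.52, 1.4, -0.02, 0.0, 0.0, -5.5, 0.64],
  [-2.64, 1.16, -0.02, 0.0, 0.0, -5.4, 0.64],
  [-2.74, 0.9, -0.02, 0.0, 0.0, -5.5, 0.64],
])

```text
time: 15.75
tcp_pos: [475.8, -210.8, 289.8]
tcp_rot: [2.636, 1.709, 0.002]
contact_force: [-0.4, 0.6, -1.0]
grip_width: 60.1
```

send_rows([
  [-2.81, 0.64, -0.02, 0.0, 0.0, -5.5, 0.64],
  [-2.87, 0.36, -0.02, 0.0, 0.0, -5.5, 0.64],
  [-2.88, 0.09, -0.02, 0.0, 0.0, -5.5, 0.64],
  [-2.88, -0.19, -0.02, 0.0, 0.0, -5.5, 0.64],
  [-2.84, -0.46, -0.01, 0.0, 0.0, -5.4, 0.64],
  [0.0, 0.0, 2.87, 0.0, 0.0, 0.0, 0.64],
  [0.0, 0.01, 2.88, 0.0, 0.0, 0.0, 0.64],
  [-0.01, 0.0, 2.87, 0.0, 0.0, 0.0, 0.64],
  [0.0, 0.0, 2.5, 0.0, 0.0, 0.0, 0.64],
  [0, 0, 0, 0, 0, 0, 0.64],
])

```text
time: 16.75
tcp_pos: [445.2, -348.5, 174.9]
tcp_rot: [-2.154, -2.274, -0.003]
contact_force: [-0.5, 0.3, -0.8]
grip_width: 60.2
```

```bash
cat > look2.py <<'E'
from h import *
import pickle,sys
D={n:cam(n) for n in('top','side')}
for n in D:
    c=D[n]
    for t in('bay','carousel','rim'):
        for d in manip.landmark_of(n,t)[:1]: print(n,t,d['score'], plane(c,[d['position']],{'bay':22,'carousel':0,'rim':110}[t]).round(1))
    P,px=cloud(c); m=(np.hypot(P[:,0]-543,P[:,1]-19)<80)&(P[:,2]>106)&(P[:,2]<116); t=P[m]
    print(n,len(t),cv2.minEnclosingCircle(t[:,:2].astype(np.float32)),t.mean(0).round(1))
pickle.dump(D,open('d2.pkl','wb'))
o=manip.get_obs(); print(o['time'],o['tcp_pos'],o['tcp_rot'],o['contact_force'],o['grip_width'])
tag=sys.argv[1]
c=D['side']['color'][200:440,280:520,::-1]; cv2.imwrite(f'pics/s{tag}.png',cv2.resize(c,None,fx=2.4,fy=2.4))
c=D['top']['color'][180:340,250:510,::-1]; cv2.imwrite(f'pics/t{tag}.png',cv2.resize(c,None,fx=3,fy=3))
E
python3 look2.py 10
```

```text
top bay 0.71 [[546.7  34.7  22. ]]
top carousel 0.72 [[550.   15.1   0. ]]
top rim 0.59 [[534.7  74.5 110. ]]
top 396 ((544.7590942382812, 18.780637741088867), 62.579551696777344) [546.6  15.9 109.2]
side bay 0.84 [[542.9  38.   22. ]]
side carousel 0.97 [[554.7  19.1   0. ]]
side rim 0.85 [[539.2  64.8 110. ]]
side 379 ((542.6439819335938, 17.795869827270508), 62.65606689453125) [541.7  13.1 109.7]
17.15 [ 448.38871285 -351.69583636  181.32058856] [2.15785868e+00 2.27831808e+00 1.54637894e-03] [-0.53142907 -0.21567199 -0.07186831] 60.061139893173014
```

View pics/s10.png

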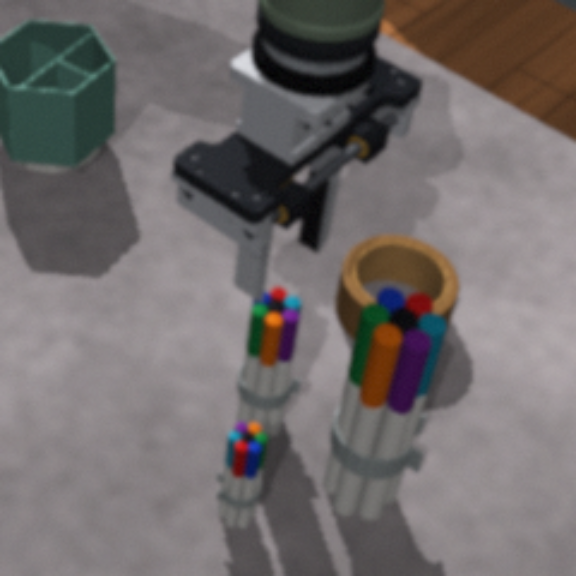

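View pics/t10.png

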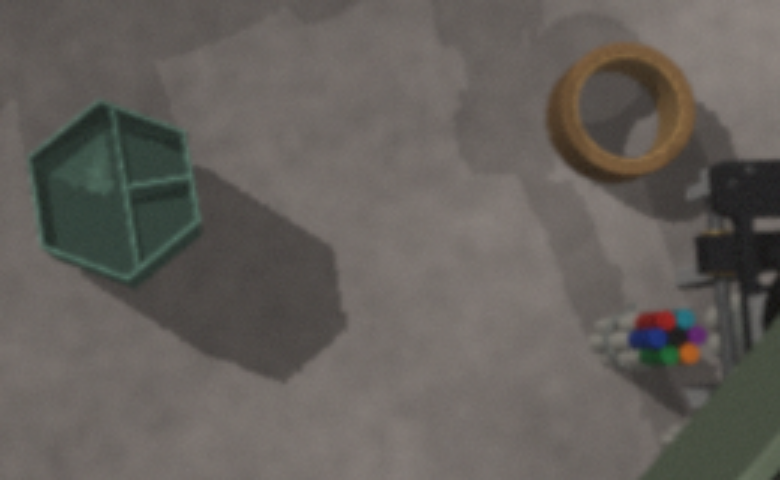

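```bash
python3 - <<'E'
from h import *
import pickle
D=pickle.load(open('d2.pkl','rb')); c=D['top']
px=np.array([(102,103),(185,132),(199,222),(130,282),(43,245),(32,158)])/3+[250,180]
W=plane(c,px,110); print(W.round(1), W.mean(0)); 
m=W[[4,5]].mean(0)-W[[1,2]].mean(0); print('x_c dir',m/np.linalg.norm(m),'flat-flat',np.linalg.norm(m))
ctr=(W.mean(0)[:2]+[543.7,18.3])/2; x=(m/np.linalg.norm(m))[:2]; print('bay',ctr+23*x, W.mean(0)[:2]+23*x)
cw=plane(c,np.array([(112,108),(134,272)])/3+[250,180],110); print('cross wall',cw, (cw.mean(0)[:2]-W.mean(0)[:2])@x)
E
cat > m9.py <<'E'
from mv import *
o,s=cur()
ty=np.array([1,.055,0]);ty/=np.linalg.norm(ty); tz=np.array([0,0,-1.]); M=np.c_[np.cross(ty,tz),ty,tz]
w=(np.array([447,-351,100.]),M)
P=interp(s,(np.array([447,-351,170.]),M),1)+interp((np.array([447,-351,170.]),M),w,4)
rs,e=rows(s,P,[.64]*len(P)); check(o['joints'],P); print(s[0],e[0]); show(rs)
E
python3 m9.py
```

```text
[[603.3  27.2 110. ]
 [583.7 -30.  110. ]
 [522.  -40.3 110. ]
 [481.    5.6 110. ]
 [505.3  64.8 110. ]
 [564.6  74.1 110. ]] [543.33084551  16.90435814 110.        ]
x_c dir [-0.16916946  0.98558698  0.        ] flat-flat 106.08304494137785
bay [539.62452513  40.27067959] [539.43994789  39.57285866]
cross wall [[599.90297447  20.25258336 110.        ]
 [487.74461737   3.03279732 110.        ]] -5.2692234268184
end q [-0.82  0.3   1.66 -0.    1.18 -0.87] max dq 0.034
[ 448.38871285 -351.69583636  181.32058856] [ 446.96348883 -351.00653052  100.0146774 ]
[[0.08, -0.14, 1.13, 0.2, 0.1, 0.0, 0.64], [0.0, 0.0, 1.75, 0.0, 0.0, 0.0, 0.64], [0.0, 0.0, 1.75, 0.0, 0.0, 0.0, 0.64], [0.0, 0.0, 1.75, 0.0, 0.0, 0.0, 0.64], [0.0, 0.0, 1.75, 0.0, 0.0, 0.0, 0.64]]
```

send_rows([
  [0.05, -0.12, 1.13, 0.1, 0.1, 0.0, 0.64],
  [0.0, 0.0, 1.75, 0.0, 0.0, 0.0, 0.64],
  [0.0, 0.0, 1.75, 0.0, 0.0, 0.0, 0.64],
  [0.0, 0.0, 1.75, 0.0, 0.0, 0.0, 0.64],
  [0.0, 0.0, 1.75, 0.0, 0.0, 0.0, 0.64],
  [0, 0, 0, 0, 0, 0, 0.5],
  [0, 0, 0, 0, 0, 0, 0.3],
  [0, 0, 0, 0, 0, 0, 0.2],
  [0, 0, 0, 0, 0, 0, 0.2],
  [0, 0, 0, 0, 0, 0, 0.2],
], newtons=20)

```text
time: 18.15
tcp_pos: [447.1, -351.1, 99.6]
tcp_rot: [2.16, 2.28, 0.002]
contact_force: [-0.9, -0.5, 1.4]
grip_width: 35.5
```

```bash
python3 - <<'E'
from h import *
c=cam('side'); cv2.imwrite('pics/s11.png',cv2.resize(c['color'][220:440,300:500,::-1],None,fx=2.7,fy=2.7))
o=manip.get_obs(); print(o['time'],o['tcp_pos'],o['grip_width'],o['contact_force'])
E
```

```text
18.2 [ 447.07844538 -351.1107948    99.5710968 ] 35.51813182152122 [0.41141754 0.51748467 1.83362027]
```

View pics/s11.png

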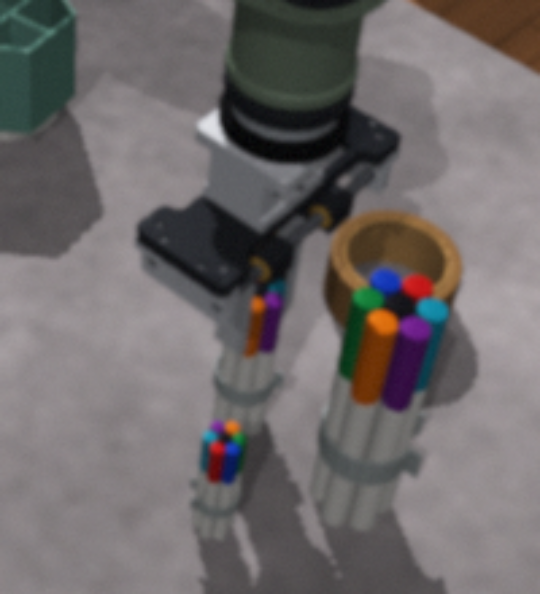

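```bash
cat > m10.py <<'E'
from mv import *
o,s=cur()
p=s[0]; up=(p+[0,0,170],s[1]); ov=(np.array([539.5,40.3,p[2]+170]),s[1])
P=interp(s,up,6)+interp(up,ov,16)
rs,e=rows(s,P,[.2]*len(P)); check(o['joints'],P); print(o['grip_width'],e[0]); show(rs)
E
python3 m10.py
```

```text
end q [-0.09  0.09  1.54  0.    1.51 -0.14] max dq 0.056
35.51813182152122 [539.52355034  40.32994643 269.59047416]
[[0.0, 0.0, -2.83, 0.0, 0.0, 0.0, 0.2], [0.0, 0.01, -2.84, 0.0, 0.0, 0.0, 0.2], [0.0, 0.0, -2.83, 0.0, 0.0, 0.0, 0.2], [0.0, 0.0, -2.83, 0.0, 0.0, 0.0, 0.2], [0.0, 0.01, -2.84, 0.0, 0.0, 0.0, 0.2], [0.0, 0.0, -2.83, 0.0, 0.0, 0.0, 0.2], [2.42, 0.71, 0.0, 0.0, 0.0, 0.0, 0.2], [2.41, 0.71, 0.0, 0.0, 0.0, 0.0, 0.2], [2.41, 0.71, 0.0, 0.0, 0.0, 0.0, 0.2], [2.41, 0.71, 0.01, 0.0, 0.0, 0.0, 0.2], [2.41, 0.7, 0.0, 0.0, 0.0, 0.0, 0.2], [2.41, 0.71, 0.0, 0.0, 0.0, 0.0, 0.2]]
[[2.41, 0.71, 0.0, 0.0, 0.0, 0.0, 0.2], [2.42, 0.71, 0.0, 0.0, 0.0, 0.0, 0.2], [2.41, 0.71, 0.0, 0.0, 0.0, 0.0, 0.2], [2.41, 0.71, 0.0, 0.0, 0.0, 0.0, 0.2], [2.41, 0.71, 0.01, 0.0, 0.0, 0.0, 0.2], [2.41, 0.71, 0.0, 0.0, 0.0, 0.0, 0.2], [2.41, 0.71, 0.0, 0.0, 0.0, 0.0, 0.2], [2.41, 0.71, 0.0, 0.0, 0.0, 0.0, 0.2], [2.42, 0.71, 0.0, 0.0, 0.0, 0.0, 0.2], [2.41, 0.71, 0.0, 0.0, 0.0, 0.0, 0.2]]
```

send_rows([
  [0.0, 0.0, -1.5, 0.0, 0.0, 0.0, 0.2],
  [0.0, 0.01, -2.84, 0.0, 0.0, 0.0, 0.2],
  [0.0, 0.0, -2.83, 0.0, 0.0, 0.0, 0.2],
  [0.0, 0.0, -2.83, 0.0, 0.0, 0.0, 0.2],
  [0.0, 0.01, -3.5, 0.0, 0.0, 0.0, 0.2],
  [0.0, 0.0, -3.5, 0.0, 0.0, 0.0, 0.2],
  [1.21, 0.35, 0.0, 0.0, 0.0, 0.0, 0.2],
  [2.41, 0.71, 0.0, 0.0, 0.0, 0.0, 0.2],
  [2.41, 0.71, 0.0, 0.0, 0.0, 0.0, 0.2],
  [2.41, 0.71, 0.0, 0.0, 0.0, 0.0, 0.2],
  [2.41, 0.7, 0.0, 0.0, 0.0, 0.0, 0.2],
  [2.41, 0.71, 0.0, 0.0, 0.0, 0.0, 0.2],
])

```text
time: 19.4
tcp_pos: [477.8, -214.3, 267.8]
tcp_rot: [-2.158, -2.278, -0.002]
contact_force: [0.7, 0.6, -0.6]
grip_width: 35.6
```

send_rows([
  [2.41, 0.71, 0.0, 0.0, 0.0, 0.0, 0.2],
  [2.42, 0.71, 0.0, 0.0, 0.0, 0.0, 0.2],
  [2.41, 0.71, 0.0, 0.0, 0.0, 0.0, 0.2],
  [2.41, 0.71, 0.0, 0.0, 0.0, 0.0, 0.2],
  [2.41, 0.71, 0.0, 0.0, 0.0, 0.0, 0.2],
  [2.41, 0.71, 0.0, 0.0, 0.0, 0.0, 0.2],
  [2.41, 0.71, 0.0, 0.0, 0.0, 0.0, 0.2],
  [2.41, 0.71, 0.0, 0.0, 0.0, 0.0, 0.2],
  [2.42, 0.71, 0.0, 0.0, 0.0, 0.0, 0.2],
  [2.41, 0.71, 0.0, 0.0, 0.0, 0.0, 0.2],
  [1.21, 0.36, 0, 0, 0, 0, 0.2],
  [0, 0, 0, 0, 0, 0, 0.2],
])

```text
time: 20.6
tcp_pos: [538.6, 42.2, 268.5]
tcp_rot: [-2.155, -2.282, -0.0]
contact_force: [0.1, -0.6, -0.9]
grip_width: 35.4
```

```bash
cat > look3.py <<'E'
from h import *
import sys
o=manip.get_obs(); print(o['time'],o['tcp_pos'],o['tcp_rot'],o['grip_width'],o['contact_force'])
tag=sys.argv[1]
c=cam('side'); cv2.imwrite(f'pics/s{tag}.png',cv2.resize(c['color'][120:320,200:420,::-1],None,fx=2.7,fy=2.7))
c=cam('top'); cv2.imwrite(f'pics/t{tag}.png',cv2.resize(c['color'][160:330,200:400,::-1],None,fx=3,fy=3))
E
python3 look3.py 12
```

```text
20.6 [538.57547404  42.19623443 268.49908041] [-2.15544446e+00 -2.28170111e+00 -3.65476633e-04] 35.44831144225197 [ 0.08225613 -0.64635837 -0.91034519]
```

View pics/s12.png

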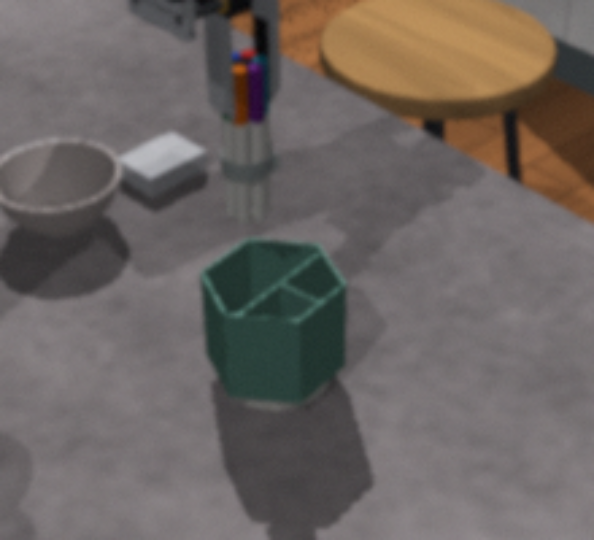

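View pics/t12.png

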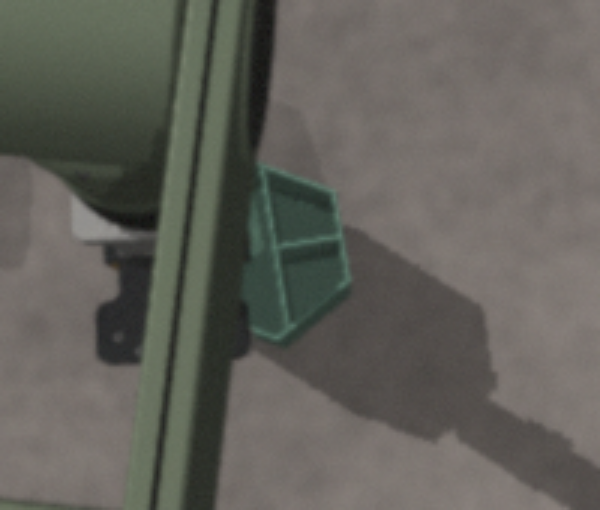

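```bash
python3 - <<'E'
from h import *
c=cam('side')
o=manip.get_obs(); t=np.array(o['tcp_pos']); print(t)
for z in (168,172): print(plane(c,[[200+247/2.7,120+218/2.7]],z))
# predicted pixels for bundle axis
print((proj(c,[t+[0,0,-100],t+[0,0,40],[539.5,40.3,110]])-[200,120])*2.7)
P,px=cloud(c); m=(np.hypot(P[:,0]-t[0],P[:,1]-t[1])<28)&(P[:,2]>172)&(P[:,2]<200)
Q=P[m]; print(len(Q),np.percentile(Q[:,:2],[2,50,98],axis=0))
m=(np.hypot(P[:,0]-t[0],P[:,1]-t[1])<28)&(P[:,2]>208)&(P[:,2]<228); Q=P[m]; print('clip',len(Q),np.percentile(Q[:,:2],[2,50,98],axis=0))
E
```

```text
[538.74373393  39.97067497 268.87710218]
[[532.68051675  35.18354881 168.        ]]
[[529.13285246  30.63246342 172.        ]]
[[248.9562861  211.91014706]
 [242.96256708  62.00936173]
 [251.70003363 267.90712031]]
180 [[520.37850896  20.05500963]
 [528.54793841  28.03260847]
 [553.14448433  45.87646348]]
clip 158 [[518.16274019  17.76588133]
 [528.68842987  24.72101496]
 [555.27973762  49.75971923]]
```

send_rows([
  [0, 0.05, 2.0, 0, 0, 0, 0.2],
  [0, 0, 2.0, 0, 0, 0, 0.2],
  [0, 0, 1.5, 0, 0, 0, 0.2],
  [0, 0, 1.5, 0, 0, 0, 0.2],
  [0, 0, 1.5, 0, 0, 0, 0.2],
  [0, 0, 1.5, 0, 0, 0, 0.2],
])

```text
time: 21.35
tcp_pos: [539.5, 39.5, 168.6]
tcp_rot: [-2.162, -2.278, -0.001]
contact_force: [-0.3, 0.4, 0.1]
grip_width: 35.1
```

```bash
python3 look3.py 13
```

```text
21.35 [539.48255802  39.47707775 168.61653571] [-2.16174587e+00 -2.27774441e+00 -1.18101403e-03] 35.12081891407842 [-0.25081502  0.44656806  0.09032301]
```

View pics/s13.png

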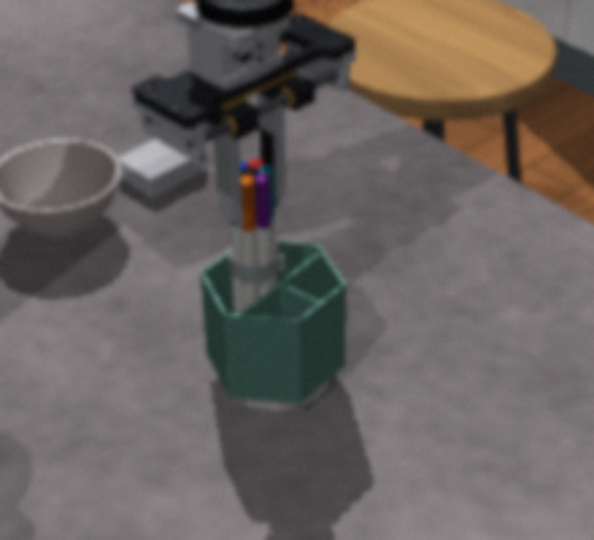

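send_rows([
  [0, 0, 1.0, 0, 0, 0, 0.2],
  [0, 0, 1.0, 0, 0, 0, 0.2],
  [0, 0, 1.0, 0, 0, 0, 0.2],
  [0, 0, 0.8, 0, 0, 0, 0.2],
  [0, 0, 0.3, 0, 0, 0, 0.2],
  [0, 0, 0.2, 0, 0, 0, 0.2],
  [0, 0, 0.1, 0, 0, 0, 0.2],
])

```text
time: 22.15
tcp_pos: [539.7, 41.1, 125.1]
tcp_rot: [-2.159, -2.28, -0.002]
contact_force: [0.5, -0.1, -1.6]
grip_width: 35.3
```

send_rows([
  [0, 0, 0.1, 0, 0, 0, 0.2],
  [0, 0, 0.1, 0, 0, 0, 0.2],
])

```text
time: 22.35
tcp_pos: [539.9, 41.0, 123.5]
tcp_rot: [-2.16, -2.28, -0.003]
contact_force: [-0.0, 0.3, -0.7]
grip_width: 35.4
```

```bash
python3 look3.py 14
```

```text
22.35 [539.94833438  41.01238237 123.5034579 ] [-2.1597078  -2.28017222 -0.00250181] 35.39745301986174 [-0.02700132  0.28292393 -0.7470668 ]
```

View pics/s14.png

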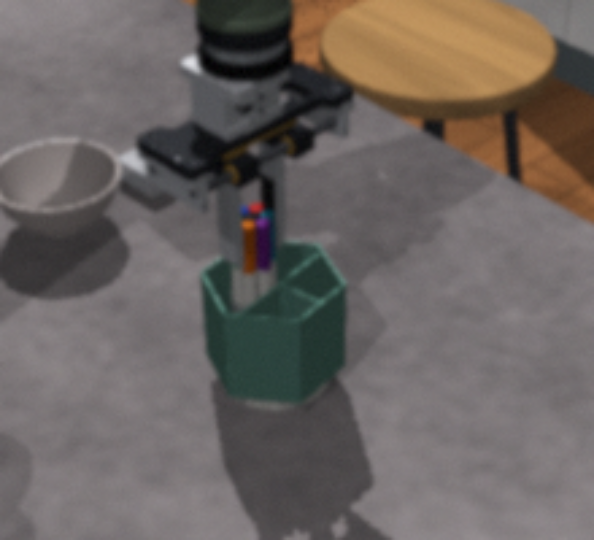

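send_rows([
  [0, 0, 0.1, 0, 0, 0, 0.2],
  [0, 0, 0.05, 0, 0, 0, 0.2],
])

```text
time: 22.65
tcp_pos: [539.6, 41.0, 121.7]
tcp_rot: [-2.159, -2.28, -0.002]
contact_force: [-0.6, -0.4, -0.5]
grip_width: 35.3
```

send_rows([
  [0, 0, 0.05, 0, 0, 0, 0.2],
  [0, 0, 0.05, 0, 0, 0, 0.2],
])

```text
time: 22.85
tcp_pos: [539.8, 41.1, 121.5]
tcp_rot: [-2.159, -2.28, -0.002]
contact_force: [-2.0, 0.4, 6.5]
grip_width: 35.5
```

send_rows([
  [0, 0, 0.05, 0, 0, 0, 0.2],
  [0, 0, 0.05, 0, 0, 0, 0.2],
])

```text
time: 23.05
tcp_pos: [540.0, 41.2, 121.4]
tcp_rot: [-2.16, -2.28, -0.003]
contact_force: [-2.9, 0.9, 9.8]
grip_width: 35.0
```

send_rows([
  [0, 0, -0.05, 0, 0, 0, 0.2],
  [0, 0, -0.05, 0, 0, 0, 0.38],
  [0, 0, 0, 0, 0, 0, 0.45],
  [0, 0, 0, 0, 0, 0, 0.6],
  [0, 0, 0, 0, 0, 0, 0.6],
  [0, 0, -1, 0, 0, 0, 0.6],
  [0, 0, -3, 0, 0, 0, 0.6],
  [0, 0, -4, 0, 0, 0, 0.6],
  [0, 0, -4, 0, 0, 0, 0.6],
  [0, 0, -3, 0, 0, 0, 0.6],
])

```text
time: 24.05
tcp_pos: [540.5, 40.7, 274.3]
tcp_rot: [2.159, 2.28, 0.006]
contact_force: [0.8, -0.4, -0.5]
grip_width: 56.5
```

send_rows([
  [3, 0, 0, 0, 0, 0, 0.6],
  [4, 0, 0, 0, 0, 0, 0.6],
  [4, 0, 0, 0, 0, 0, 0.6],
  [4, 0, 0, 0, 0, 0, 0.6],
  [4, 0, 0, 0, 0, 0, 0.6],
  [4, 0, 0, 0, 0, 0, 0.6],
  [2, 0, 0, 0, 0, 0, 0.6],
  [0, 0, 0, 0, 0, 0, 0.6],
])

```text
time: 24.85
tcp_pos: [525.5, 293.1, 271.5]
tcp_rot: [-2.154, -2.284, -0.003]
contact_force: [-0.5, 0.0, -0.1]
grip_width: 56.4
```

```bash
python3 look3.py 15; python3 - <<'E'
from h import *
for n in('top','side'):
    c=cam(n); P,px=cloud(c)
    m=(np.hypot(P[:,0]-540,P[:,1]-41)<45)&(P[:,2]>125)&(P[:,2]<200); Q=P[m]
    print(n,'mk top z',np.percentile(Q[:,2],[90,97,99.5]) if len(Q) else None, cv2.minEnclosingCircle(Q[Q[:,2]>157][:,:2].astype(np.float32)), cv2.minEnclosingCircle(Q[(Q[:,2]<150)][:,:2].astype(np.float32)))
    m=(np.hypot(P[:,0]-544,P[:,1]-18)<75)&(abs(P[:,2]-110)<4); print(cv2.minEnclosingCircle(P[m][:,:2].astype(np.float32)))
    for t in('tape','bowl','acrylic'): print(t,[ (d['position'],d['score']) for d in manip.look_for(n,t)[:1]])
E
```

```text
24.85 [525.48660355 293.08009302 271.4809973 ] [-2.15432805 -2.28375151 -0.0028582 ] 56.38207420634249 [-0.51383176  0.00258027 -0.0544227 ]
top mk top z [162.99700761 164.10278165 164.93020895] ((541.4711303710938, 40.809120178222656), 19.106252670288086) ((539.8002319335938, 39.27375030517578), 18.51212501525879)
((544.8629760742188, 18.885652542114258), 62.63532638549805)
tape [([467.2, 212.6], 0.61)]
bowl [([136.9, 246.9], 0.83)]
acrylic [([144.0, 197.4], 0.63)]
side mk top z [163.9230292  165.15390199 165.88065834] ((539.5418090820312, 39.53555679321289), 19.863962173461914) ((538.1705322265625, 37.92340087890625), 19.18145179748535)
((541.7892456054688, 17.390884399414062), 62.68273162841797)
tape [([444.2, 314.1], 0.69)]
bowl [([221.7, 186.7], 0.6)]
acrylic [([260.7, 177.7], 0.68)]
```

View pics/s15.png

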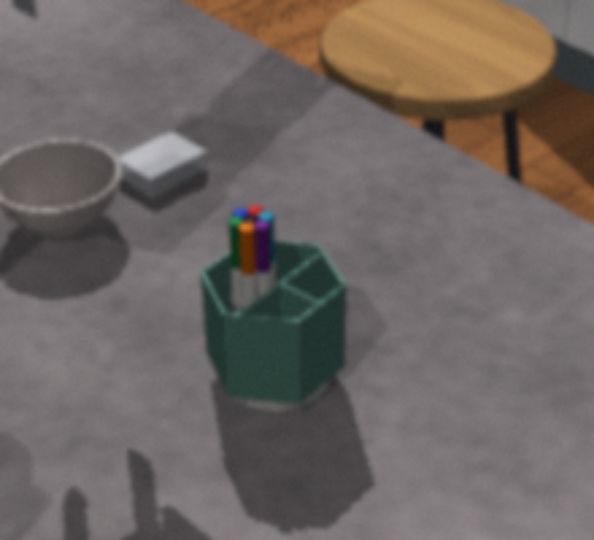

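View pics/t15.png

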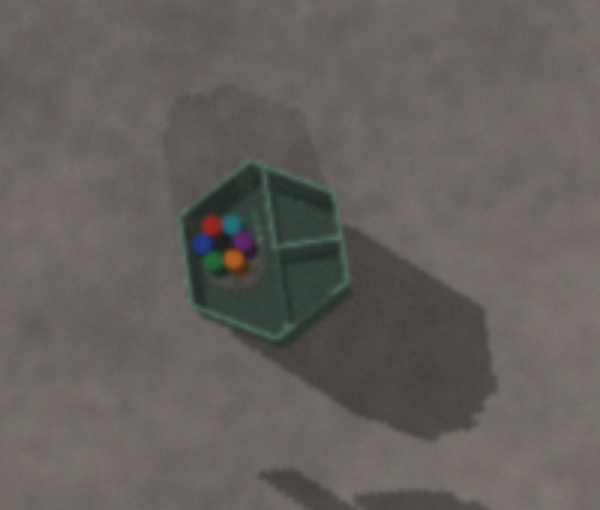

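```bash
python3 -c "
from rig import manip
print(manip.job_done())"
```

```text
the job is handed in; nothing more can be done
None
```

The carousel is back up on its round base, and the clipped bundle of markers is standing caps up in its large bay. I handed the job in at about 25 s of robot time.

- **Carousel:** I hooked its top wall, tipped it to about 30°, gripped the wall, then turned it over to 90° while holding it. At the end I set it down gently, with no drop. The force reading rose to about 10 N before I let go.
- **Markers:** I took the middle-sized of the three bundles: 140 mm tall, and the jaws stopped at 35.5 mm, which fits the 35 mm flats. I lowered it until I felt the bay floor at the expected height, then released it.

**Last checks**
- The rim of the carousel measures about 110 mm high, as it should when upright.
- The marker caps measure 164–165 mm, against 162 mm expected. The same cameras read about 2 mm high on this bundle before I moved it, so I take it to be right down on the floor.
- The bundle's centre is within about 2 mm of the bay centre, and it stands nearly vertical.
- The network's detections of the tape, bowl and acrylic block are within about 3 pixels of where they were at the start, within the networks' usual scatter. The arm is clear of everything.
- The networks' estimates of the carousel's centre and bay disagreed with the rim measurement by up to about 10 mm. I used the rim measurement, and the fit bore it out.

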